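Free the seized pins of a pull fixture and take off the tested strap

ROBOT

A 6-joint arm with a two-finger parallel gripper is mounted at the origin on the work surface. World frame = base frame: x ahead of the robot, y to its left, z up, the work surface at z = 0. Lengths are in mm, angles in rad, forces in N, time in s.
With the tool pointing down it reaches from about 350 to 975 mm from the base axis. Payload 7.1 kg.
Tool frame: the origin (TCP) lies on the mounting face of the last link; the fingertips stand 182 mm ahead of it and the grasp point (between the pads) lies 163 mm ahead of it (ctrl.finger_overhang is the distance from the TCP to the fingertips, in mm); z points along the fingers, y is the direction in which the jaws open and shut (so a half turn about z gives the same grasp; the last joint's range is limited). The gripper opens to 88 mm and grips with 3 to 60 N. Pads are 20 mm wide; open, the fingers measure 115 mm over their backs; the gripper's body (75 mm by 178 mm) begins 61 mm behind the grasp point.
Start: joints at [-1.183, 0.423, 1.63, -0, 1.089, -0.019], TCP at [247.311, -573.972, 404.675] pointing down, gripper open.
Joint ranges: [-3, 3], [-0.9, 2.11], [0.09, 2.58], [-1.31, 4.45], [0.11, 2.69], [-2.54, 2.54]. Speed limits (rad/s): [2.39, 2.39, 3.01, 3.14, 3.14, 3.14].

INTERFACE

Orientations are given as a rotation vector (axis times angle).
In Python, from workcell import ctrl, viewer, recognise gives the robot as it stands.
- The arm moves only by the shell command python3 -m handwheel 'ROWS'. ROWS is JSON, a list of rows, each an object of numbers: "gripper": the closure, from 0 (fully open) to 1 (shut); "tx", "ty", "tz": the shift along the tool's x, y, z in m; "rx", "ry", "rz": the turn, a rotation vector about the tool's x, y, z in degrees. In form: [{"gripper": .., "tx": .., "ty": .., "tz": .., "rx": .., "ry": .., "rz": ..}, ...]. A call has 1 to 8 rows; each row shifts and turns the commanded pose from where the row before left it, along the tool's axes as they then stand; what a row does not reach is not made up. A row lasts 1/8 s, in which the tool goes at most 62.5 mm and 10.7 degrees, less where a joint would pass 70% of its speed; a pose out of reach is approached as far as the arm can. A call with a gripper value outside its range is refused whole. The fingers move at their own pace and stop on an object; the grip force is fixed at half the most. Time passes only in rows, so rows that do not move let the fingers close. It gives the time, the measured TCP pose, the force and the opening at its end, in the units of the state.
- ctrl.get_obs(): the state, without advancing time (a new reading comes with each control period).
- viewer.get_image(name): name is "scene" or "side" or "wrist"; returns a dict with "image" (400x640x3 uint8, red, green, blue), "range_z" (400x640 float32, mm along the optical axis (not along the pixel's ray), 0 where there is no reading), "vfov" (degrees; the focal length in pixels is half the picture's height over the tangent of half this angle, whatever the lens; pixels are square), "cx", "cy" (the principal point, pixels), "k1" (the pictures are not rectified: a ray, as slopes to the right and down, at radius r is drawn at 1 + k1 r^2 times it, then the intrinsics apply), "extrinsics" (4x4, takes a point from world to camera coordinates); the wrist camera has in their place "T_tool_cam" (4x4, takes a point from camera to tool coordinates, whose origin is the TCP and whose axes are the flange's). Camera axes: x right, y up, looking along -z (the intrinsics and any distortion apply to the point x, -y, -z); pixel columns grow to the right and rows downward; lengths in mm; the calibration is good to about 2 mm. A picture is of the moment at which its call begins: read the wrist's pose just before it.
- ctrl.close_job(): hands the job in, once; it reports no verdict.
Trained networks look in a picture, given as the dict that the camera call returned (one of the last four; its "shot" number tells which), for a name from the list of things; names that differ only in an ending like _2 or _b are one class to them, and where a whole thing is asked for, a point or a joint stands for the part that bears it (a point fixed in the world has none). Each returns a list of dicts, best first, with "p" (0 to 1); they miss things now and then, are a little off and sometimes report something else, mostly with a low value. They report only what shows in the picture. A call takes as long as a camera call. They do not tell look-alikes from the thing itself.
- recognise(picture, name): "xy" ([column, row] as shares, 0 to 1, of the picture: columns of its width, rows of its height, amid what is visible of it).
The state is a dict: "t": time; "qpos": joint angles; "qvel": joint speeds; "joint_torque": joint torques, N m; "ee_pos": TCP position; "orientation": TCP orientation; "ft_force": force on the tool from outside, world axes, zero at the start; "moment": the same for the moment, N m; "width": finger opening in mm.
Only numpy, scipy, OpenCV 4.12 (cv2) and the standard library are available. Lean on these libraries where they do the work, as an engineer would, in place of code of your own. Each camera call takes 0.05 s, during which the arm holds its last target.

TASK

The T-handled pins that hold the tested strap on the pull fixture have seized. Work each one loose by twisting it back and forth while pulling gently, since the load cell under the fixture must not be pulled with more than 25 N, and put all the pins in the black tray; then lift the strap off and lay it flat and lengthwise in the middle of the stone slab, and leave the other things on the bench where they are.

Things in the scene. Friction and masses are not known exactly. Their poses are not given: they have to be found in the camera images.
- block (a joint): vertical give of the fixture block on its load cell, m, + upward, spring 12 N per mm; -0.0005 to +0.0007 with nothing pulling, depending on what it carries. A pull or push on the block, strap or a stuck pin shows here. The cell is damaged beyond about 25 N of pull (+0.0022) or 36 N of push (-0.0030)
- block_top (a point): centre of the top of the fixture block, 95 mm above the bench: aluminium bar 40 mm wide (x), 216 mm long (y), 59 mm high (z up), on a red load cell 72 mm across, on a dark base plate 130 x 150 mm fixed to the bench (place and yaw vary). Three vertical bores at y = -72, 0, +72 mm, x = 0; one may have no pin
- bore (a point): mouth of the block's middle bore (its top centre). All pins are seized in their bores: a straight pull takes 28 to 36 N, more than the load cell stands. Turning a pin (about 0.25 N m, no stop either way) takes the hold off: while its 16 mm shank turns clearly faster than it rises, a small pull draws it out. The hold lasts for the first 17 mm or so of rise
- strap_mid (a point): centre (half-way up) of the tested steel strap: flat bar 50 mm wide (x), 230 mm long (y), 12 mm thick (z up), 0.32 kg, loose, lying on the block and overhanging each side by 5 mm and each end by 7 mm, with three 20 mm holes over the bores. It comes off only when no pin is left in it
- tray_floor (a point): centre of the inner floor (4 mm above the bench) of a loose black open tray for the pins, outside 220 mm (x) x 160 mm (y) x 45 mm high, walls 4 mm; z up. It may stand on either side of the fixture
- slab_top (a point): centre of the top of the stone inspection slab, 260 mm (x) x 130 mm (y) x 20 mm high, fixed, on the other side of the fixture from the tray; z up
- pin1_mid (a point): middle of dark steel T-handled pin 1 (None if absent), 0.17 kg, in the bore at y = -72 mm. z from tip to handle, x along the handle bar. 100 mm long; from the tip: round-nosed shank 16 mm thick to 59, collar 30 mm across to 65, stem 12 mm thick to 86, bar 46 (x) x 14 (y) mm to 100. Bar centre 43 mm above this point, tip 50 mm below. Starts with the collar on the strap
- pin2_mid (a point): middle of pin 2, the same as pin 1, in the middle bore (None if absent)
- pin3_mid (a point): middle of pin 3, the same as pin 1, in the bore at y = +72 mm (None if absent). The handle bars stand at any angle within about 0.5 rad of the block's length. A pin's tip clears the strap after 59 mm of rise
- jaw: dark steel grip jaw with a step, 45 x 75 x 48 mm, loose; to be left alone
- vblock: steel V-block, 50 x 60 x 40 mm, loose; to be left alone
There are look-alikes about, which are no part of the job. Leave any pink or yellow look-alike of the part that bears pin1_mid alone.

How it is judged:
By the outcome, as a careful person would: the job done as asked, in the order asked, and still so for the second after the job is handed in, with the robot touching nothing.
Of pin1, pin2, pin3 only 2 to 3 are there at a start; the rules pass over those that are not, and their reading is None.
At some moment in a run one of tray may be knocked a few centimetres aside while the robot is not near it.
Once in a run the grip may slacken for a moment while it holds something.
It also fails if it takes over 210 s, if anything falls off the work surface, if the arm or the gripper's body presses on something with over 40 N, if the wrist force passes 120 N, or if a joint passes its speed limit or range.

## Working session

There is one attempt and no reset: what is moved stays moved. The work goes in short steps, Python scripts to look and compute and a shell command to move; the robot and the scene stay as the last step left them, time stands still between calls to the robot, and variables do not carry over. Pictures are saved under pics/ and viewed, and the job is handed in when it is done.

```bash
ls; mkdir -p pics; cat > h.py <<'E'
import numpy as np, cv2
from workcell import ctrl, viewer, recognise
from scipy.spatial.transform import Rotation as R
def shot(name, fn=None):
    o=ctrl.get_obs(); im=viewer.get_image(name)
    im['obs']=o
    if fn: cv2.imwrite('pics/'+fn,im['image'][:,:,::-1])
    return im
def T_wc(im):
    if 'extrinsics' in im: return np.linalg.inv(np.array(im['extrinsics']))
    o=im['obs']; T=np.eye(4); T[:3,:3]=R.from_rotvec(o['orientation']).as_matrix(); T[:3,3]=o['ee_pos']
    return T@np.array(im['T_tool_cam'])
def cloud(im):
    h,w=im['range_z'].shape; f=h/2/np.tan(np.radians(im['vfov'])/2)
    K=np.array([[f,0,im['cx']],[0,f,im['cy']],[0,0,1.]])
    u,v=np.meshgrid(np.arange(w),np.arange(h)); p=np.stack([u,v],-1).reshape(-1,1,2).astype(float)
    n=cv2.undistortPoints(p,K,np.array([im['k1'],0,0,0.])).reshape(h,w,2)
    z=im['range_z']; c=np.stack([n[...,0]*z,-n[...,1]*z,-z,np.ones_like(z)],-1)
    P=(c@T_wc(im).T)[...,:3]; P[z<=0]=np.nan
    return P
def ray(im,u,v,zw):
    h,w=im['range_z'].shape; f=h/2/np.tan(np.radians(im['vfov'])/2)
    K=np.array([[f,0,im['cx']],[0,f,im['cy']],[0,0,1.]])
    n=cv2.undistortPoints(np.array([[[u,v]]],float),K,np.array([im['k1'],0,0,0.])).ravel()
    T=T_wc(im); d=T[:3,:3]@np.array([n[0],-n[1],-1]); o=T[:3,3]
    return o+d*(zw-o[2])/d[2]
def st():
    o=ctrl.get_obs()
    print({k:np.round(o[k],3).tolist() for k in ('t','qpos','ee_pos','orientation','ft_force','moment','width')})
    return o
E
python3 - <<'E'
from h import *
o=st(); print(o.keys(), ctrl.finger_overhang)
for n in('scene','side','wrist'):
    im=shot(n,n+'0.png'); print(n,im['vfov'],im['cx'],im['cy'],im['k1'],T_wc(im).round(2).tolist())
    for nm in ('block_top','tray_floor','slab_top','pin1_mid','jaw','vblock','strap_mid'):
        try: print(nm,[(round(d['p'],2),(np.array(d['xy'])*[640,400]).round().tolist()) for d in recognise(im,nm)])
        except Exception as e: print(nm,e)
E
```

```text
pics
{'t': 0.0, 'qpos': [-1.183, 0.424, 1.631, -0.0, 1.089, -0.019], 'ee_pos': [247.227, -573.725, 403.907], 'orientation': [-3.075, -0.634, 0.0], 'ft_force': [1.174, 0.574, 0.304], 'moment': [-0.005, 0.014, 0.016], 'width': 88.064}
dict_keys(['t', 'qpos', 'qvel', 'joint_torque', 'ee_pos', 'orientation', 'ft_force', 'moment', 'width']) 182.0
scene 44.244230985980515 325.8629749114667 190.0596337621079 -0.06508002600014161 [[0.84, -0.38, 0.38, 884.07], [0.54, 0.58, -0.61, -576.88], [0.01, 0.72, 0.69, 767.36], [0.0, 0.0, 0.0, 1.0]]
block_top [(0.96, [316.0, 237.0])]
tray_floor [(0.75, [388.0, 139.0]), (0.6, [322.0, 239.0])]
slab_top [(0.83, [226.0, 345.0]), (0.27, [317.0, 239.0])]
pin1_mid [(0.8, [346.0, 281.0]), (0.68, [303.0, 212.0]), (0.65, [260.0, 261.0])]
jaw [(0.92, [288.0, 177.0])]
vblock [(0.96, [243.0, 215.0])]
strap_mid [(0.96, [324.0, 200.0]), (0.39, [242.0, 214.0])]
side 45.85848725121468 317.81949959779587 202.74925495592768 -0.13832829929168033 [[-0.92, 0.2, -0.34, 92.22], [-0.39, -0.48, 0.79, 929.15], [-0.0, 0.86, 0.52, 727.44], [0.0, 0.0, 0.0, 1.0]]
block_top [(0.77, [308.0, 235.0])]
tray_floor [(0.62, [259.0, 312.0]), (0.48, [309.0, 193.0])]
slab_top [(0.73, [358.0, 183.0])]
pin1_mid [(0.54, [341.0, 186.0]), (0.5, [287.0, 188.0]), (0.49, [315.0, 176.0])]
jaw [(0.58, [355.0, 263.0])]
vblock [(0.59, [375.0, 230.0])]
strap_mid [(0.72, [309.0, 215.0])]
wrist 64.19569949308581 319.92472476910933 193.43545622291145 -0.059399712566216775 [[0.4, 0.88, 0.28, 324.64], [-0.92, 0.38, 0.12, -541.39], [0.0, -0.3, 0.95, 385.83], [0.0, 0.0, 0.0, 1.0]]
block_top []
tray_floor []
slab_top []
pin1_mid []
jaw []
vblock []
strap_mid []
```

View pics/scene0.png

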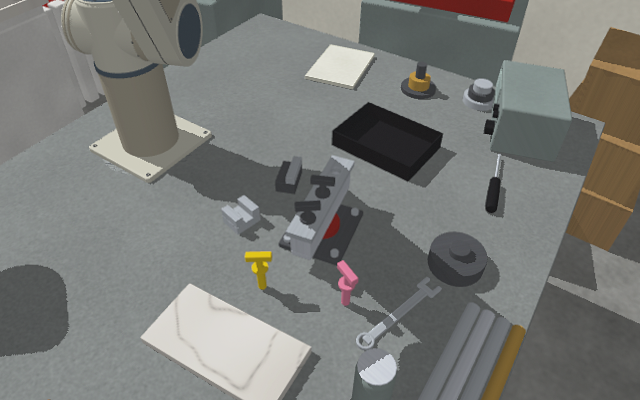

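View pics/side0.png

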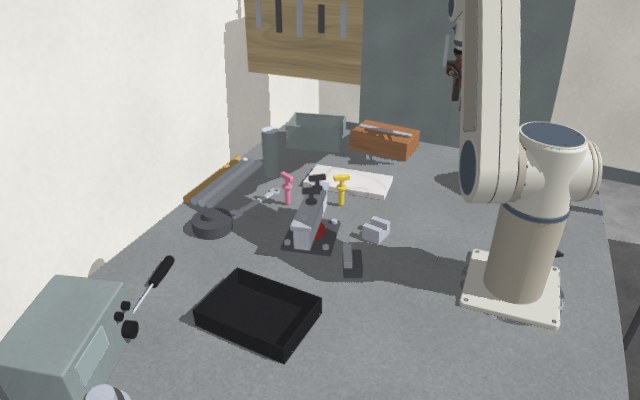

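```bash
python3 - <<'E'
from h import *
for n in('scene','side'):
    im=shot(n); P=cloud(im)
    np.save(n+'.npy',P); Image=im['image']
    m=np.isfinite(P[...,2])
    # top height map
    W=np.zeros((400,640,3),np.uint8)
    x0,y0=300,-500
    for zlo in [0]:
        Q=P[m]; C=Image[m]; i=np.argsort(Q[:,2]); Q=Q[i];C=C[i]
        c=((Q[:,0]-200)/1000*700).astype(int); r=(400-(Q[:,1]+0)/1.0*0.7-200).astype(int)
    print(n,np.nanmin(P.reshape(-1,3),0),np.nanmax(P.reshape(-1,3),0))
    for lo,hi in ((90,97),(100,112),(140,160),(15,24),(42,48)):
        k=m&(P[...,2]>lo)&(P[...,2]<hi); print(lo,hi,k.sum(),np.median(P[k],0).round())
E
```

```text
scene [-1782.08278001  -593.69481956  -768.10926177] [1405.36762636 1872.36615484  428.84196955]
90 97 619 [560.  -9.  94.]
100 112 2783 [525. -15. 106.]
140 160 1830 [ 763. -266.  151.]
15 24 18161 [ 579. -277.   20.]
42 48 1371 [476. 236.  45.]
side [ -911.35394809 -2469.23094777  -763.00048254] [1550.09419557  715.38485363  623.50193148]
90 97 1661 [ 697. -125.   93.]
100 112 3431 [659.   2. 107.]
140 160 3304 [ 885. -493.  150.]
15 24 6113 [ 574. -138.   20.]
42 48 2346 [596.  65.  45.]
```

Two black pins stand on the strap (about (307,212) and (322,187) in the scene view). Pink and yellow look-alikes stand beside the slab, and the tray is on the far (+y) side. Next I'll build a metric top view.

```bash
cat >> h.py <<'E'
def topview(P,img,x,y,s,zmin=-5,zmax=300):
    m=np.isfinite(P[...,2])&(P[...,2]>zmin)&(P[...,2]<zmax); Q=P[m];C=img[m]; i=np.argsort(Q[:,2]);Q=Q[i];C=C[i]
    c=((Q[:,0]-x[0])*s).astype(int); r=((y[1]-Q[:,1])*s).astype(int)
    W=np.zeros((int((y[1]-y[0])*s),int((x[1]-x[0])*s),3),np.uint8)
    k=(c>=0)&(r>=0)&(c<W.shape[1])&(r<W.shape[0]); W[r[k],c[k]]=C[k]
    return W
def fitrect(P,mask):
    from scipy import ndimage
    l,n=ndimage.label(mask); 
    out=[]
    for i in range(1,n+1):
        k=l==i
        if k.sum()>60:
            q=P[k][:,:2].astype(np.float32); out.append((int(k.sum()),cv2.minAreaRect(q),P[k].mean(0).round(1)))
    return out
E
python3 - <<'E'
from h import *
im=shot('scene'); P=cloud(im); 
for lo,hi in ((99,113),(150,175),(14,26),(38,52)):
    m=(P[...,2]>lo)&(P[...,2]<hi)&(P[...,0]>200)&(P[...,0]<900)&(abs(P[...,1])<450)
    print(lo,hi)
    for f in fitrect(P,m): print(f)
W=topview(P,im['image'],(200,1000),(-400,400),0.75); cv2.imwrite('pics/top0.png',W[:,:,::-1])
im2=shot('side'); P=cloud(im2);print('side')
for lo,hi in ((99,113),(130,150),(14,26),(38,52)):
    m=(P[...,2]>lo)&(P[...,2]<hi)&(P[...,0]>200)&(P[...,0]<900)&(abs(P[...,1])<450)
    print(lo,hi)
    for f in fitrect(P,m): print(f)
E
```

```text
99 113
(1799, ((517.369384765625, -7.3649139404296875), (52.13471984863281, 235.4034881591797), 11.386153221130371), array([523.4, -20.6, 106.3]))
(137, ((503.58624267578125, -188.31600952148438), (42.74216079711914, 15.20408821105957), 32.94376754760742), array([ 503.9, -187.5,  100.5]))
(136, ((649.1361694335938, -132.55517578125), (14.131155014038086, 44.903465270996094), 65.81163787841797), array([ 648.4, -132.6,  100.5]))
150 175
(1286, ((783.7408447265625, -284.14068603515625), (51.945770263671875, 52.45989990234375), 10.370903015136719), array([ 784.5, -286.1,  159.1]))
14 26
(365, ((466.30145263671875, 375.2547607421875), (240.5754852294922, 111.2287826538086), 28.950077056884766), array([469.8, 374.1,  20.1]))
(404, ((530.4121704101562, 258.1669006347656), (267.25921630859375, 129.65878295898438), 31.026670455932617), array([521.4, 250. ,  19.9]))
(109, ((391.8010559082031, 71.33495330810547), (85.47752380371094, 38.529903411865234), 81.3953628540039), array([389.2,  53.5,  19.9]))
(354, ((778.4793701171875, 299.2093505859375), (25.282588958740234, 142.66563415527344), 12.26
[... 4525 characters left out ...]
.9,  47.3]))
(87, ((352.76397705078125, -100.98160552978516), (23.12723731994629, 49.406742095947266), 82.2433090209961), array([353.8, -99.5,  40.8]))
(93, ((362.8076477050781, -59.18621826171875), (20.757497787475586, 49.50714874267578), 79.3569107055664), array([362.4, -58.2,  41. ]))
(102, ((485.58770751953125, 53.549991607666016), (104.2674331665039, 36.63178634643555), 79.03692626953125), array([490.6,  79.7,  45.5]))
(198, ((382.1566467285156, 77.6871109008789), (19.374967575073242, 78.86319732666016), 20.61344337463379), array([380.3,  83.9,  48. ]))
(1057, ((494.10205078125, 312.1109924316406), (165.2100372314453, 224.0257110595703), 85.42889404296875), array([489.5, 323.1,  43.1]))
```

View pics/top0.png

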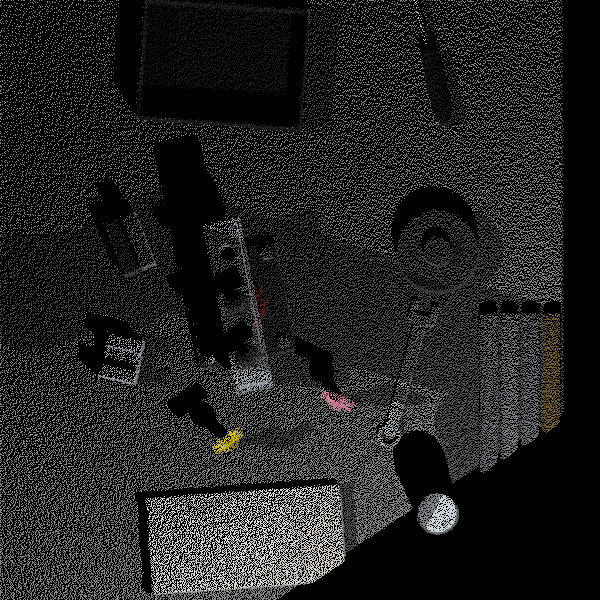

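```bash
python3 -m handwheel '[{"tx":0.03,"ty":-0.026},{"tx":0.03,"ty":-0.026},{"tx":0.03,"ty":-0.026},{"tx":0.03,"ty":-0.026},{"tx":0.03,"ty":-0.026},{"tx":0.03,"ty":-0.026},{"tx":0.03,"ty":-0.026},{"tx":0.03,"ty":-0.026}]'; python3 -m handwheel '[{"tx":0.03,"ty":-0.026},{"tx":0.03,"ty":-0.026},{"tx":0.03,"ty":-0.026},{"tx":0.03,"ty":-0.026},{"tx":0.03,"ty":-0.026},{"tx":0.03,"ty":-0.026},{"tx":0.03,"ty":-0.026},{"tx":0.0,"ty":0}]';python3 -m handwheel '[{"rz":-10},{"rz":-10},{"rz":-10},{"rz":-10},{"rz":-10},{"rz":-10},{"rz":-7},{"rz":0}]'
python3 - <<'E'
from h import *
st(); im=shot('wrist','w1.png')
for nm in ('pin1_mid','strap_mid'):print([(round(d['p'],2),(np.array(d['xy'])*[640,400]).round().tolist()) for d in recognise(im,nm)])
E
```

```text
{'t': 1.4, 'qpos': [-1.183, 0.423, 1.63, -0.0, 1.089, -0.019], 'ee_pos': [247.32, -573.972, 404.697], 'orientation': [3.077, 0.635, -0.0], 'ft_force': [1.031, -0.35, 0.419], 'moment': [-0.05, -0.055, 0.017], 'width': 87.923}
[]
[]$[0]: bad value
$[0]: bad value
$[0]: bad value
```

```bash
python3 -m handwheel '[{"gripper":0,"tx":0.03,"ty":-0.026,"tz":0,"rx":0,"ry":0,"rz":0},{"gripper":0,"tx":0.03,"ty":-0.026,"tz":0,"rx":0,"ry":0,"rz":0},{"gripper":0,"tx":0.03,"ty":-0.026,"tz":0,"rx":0,"ry":0,"rz":0},{"gripper":0,"tx":0.03,"ty":-0.026,"tz":0,"rx":0,"ry":0,"rz":0}]'
```

```text
t: 2.05
ee_pos: [316.8, -429.9, 404.8]
orientation: [3.077, 0.634, 0.0]
ft_force: [0.5, 0.0, 0.1]
width: 87.9
```

```bash
python3 -m handwheel '[{"gripper":0,"tx":0.03,"ty":-0.026,"tz":0,"rx":0,"ry":0,"rz":0},{"gripper":0,"tx":0.03,"ty":-0.026,"tz":0,"rx":0,"ry":0,"rz":0},{"gripper":0,"tx":0.03,"ty":-0.026,"tz":0,"rx":0,"ry":0,"rz":0},{"gripper":0,"tx":0.03,"ty":-0.026,"tz":0,"rx":0,"ry":0,"rz":0},{"gripper":0,"tx":0.03,"ty":-0.026,"tz":0,"rx":0,"ry":0,"rz":0},{"gripper":0,"tx":0.03,"ty":-0.026,"tz":0,"rx":0,"ry":0,"rz":0},{"gripper":0,"tx":0.03,"ty":-0.026,"tz":0,"rx":0,"ry":0,"rz":0},{"gripper":0,"tx":0.03,"ty":-0.026,"tz":0,"rx":0,"ry":0,"rz":0}]'
python3 -m handwheel '[{"gripper":0,"tx":0.027,"ty":-0.025,"tz":0,"rx":0,"ry":0,"rz":0},{"gripper":0,"tx":0.027,"ty":-0.025,"tz":0,"rx":0,"ry":0,"rz":0},{"gripper":0,"tx":0.027,"ty":-0.025,"tz":0,"rx":0,"ry":0,"rz":0},{"gripper":0,"tx":0.027,"ty":-0.025,"tz":0,"rx":0,"ry":0,"rz":0},{"gripper":0,"tx":0,"ty":0,"tz":0,"rx":0,"ry":0,"rz":-10},{"gripper":0,"tx":0,"ty":0,"tz":0,"rx":0,"ry":0,"rz":-10},{"gripper":0,"tx":0,"ty":0,"tz":0,"rx":0,"ry":0,"rz":-10},{"gripper":0,"tx":0,"ty":0,"tz":0,"rx":0,"ry":0,"rz":-10}]'
python3 -m handwheel '[{"gripper":0,"tx":0,"ty":0,"tz":0,"rx":0,"ry":0,"rz":-10},{"gripper":0,"tx":0,"ty":0,"tz":0,"rx":0,"ry":0,"rz":-10},{"gripper":0,"tx":0,"ty":0,"tz":0,"rx":0,"ry":0,"rz":-7},{"gripper":0,"tx":0,"ty":0,"tz":0,"rx":0,"ry":0,"rz":0}]'
python3 - <<'E'
from h import *
st(); im=shot('wrist','w1.png')
for nm in ('pin1_mid','strap_mid'):print([(round(d['p'],2),(np.array(d['xy'])*[640,400]).round().tolist()) for d in recognise(im,nm)])
P=cloud(im)
for lo,hi in ((101,113),(138,155)):
    m=(P[...,2]>lo)&(P[...,2]<hi)
    for f in fitrect(P,m): print(f)
E
```

```text
t: 3.05
ee_pos: [455.0, -143.8, 404.9]
orientation: [3.077, 0.634, 0.001]
ft_force: [-0.2, 0.1, 0.2]
width: 87.7
t: 4.05
ee_pos: [514.1, -10.3, 404.7]
orientation: [2.669, 1.657, 0.0]
ft_force: [-0.1, 0.6, -0.4]
width: 88.0
t: 4.55
ee_pos: [514.1, -10.4, 404.8]
orientation: [2.217, 2.226, 0.0]
ft_force: [1.0, -0.3, 0.3]
width: 88.1
{'t': 4.55, 'qpos': [-0.043, 0.261, 1.872, 0.0, 1.008, -0.048], 'ee_pos': [514.093, -10.411, 404.767], 'orientation': [2.217, 2.226, 0.0], 'ft_force': [1.005, -0.287, 0.259], 'moment': [-0.052, -0.092, -0.0], 'width': 88.069}
[(0.83, [309.0, 302.0]), (0.62, [336.0, 267.0])]
[(0.77, [317.0, 144.0])]
(7150, ((506.3349304199219, 45.425140380859375), (50.12239074707031, 121.14502716064453), 11.128541946411133), array([504.9,  53. , 108.1]))
(2555, ((527.3152465820312, -60.501182556152344), (50.21396255493164, 76.42670440673828), 11.378872871398926), array([526.1, -53.6, 108.2]))
(418, ((546.88525390625, -115.20806121826172), (47.6646614074707, 20.26016616821289), 38.239356994628906), array([ 548.1, -111.1,  108.1]))
(1138, ((517.2965698242188, -7.653608322143555), (45.42512893676758, 14.504559516906738), 24.41855239868164), array([517. ,  -6.3, 148. ]))
(1012, ((531.0394897460938, -77.87551879882812), (45.681617736816406, 14.73530101776123), 36.918338775634766), array([531.2, -75.7, 147.2]))
```

View pics/w1.png

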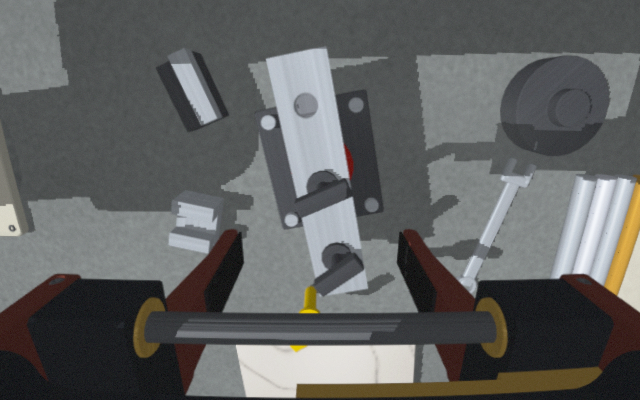

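```bash
python3 -m handwheel '[{"gripper":0.5,"tx":0.0027,"ty":0.0032,"tz":0,"rx":0,"ry":0,"rz":10},{"gripper":0.5,"tx":0,"ty":0,"tz":0,"rx":0,"ry":0,"rz":10},{"gripper":0.5,"tx":0,"ty":0,"tz":0,"rx":0,"ry":0,"rz":10},{"gripper":0.5,"tx":0,"ty":0,"tz":0,"rx":0,"ry":0,"rz":10},{"gripper":0.5,"tx":0,"ty":0,"tz":0,"rx":0,"ry":0,"rz":10},{"gripper":0.5,"tx":0,"ty":0,"tz":0,"rx":0,"ry":0,"rz":10},{"gripper":0.5,"tx":0,"ty":0,"tz":0.02,"rx":0,"ry":0,"rz":5.8},{"gripper":0.5,"tx":0,"ty":0,"tz":0.02,"rx":0,"ry":0,"rz":0}]'
python3 - <<'E'
from h import *
o=st(); print(np.degrees(R.from_rotvec(o['orientation']).as_matrix()[:2,:2])*np.pi/180); im=shot('wrist','w2.png')
P=cloud(im)
for lo,hi in ((138,155),):
    m=(P[...,2]>lo)&(P[...,2]<hi)
    for f in fitrect(P,m): print(f)
E
```

```text
t: 5.7
ee_pos: [517.4, -7.7, 364.5]
orientation: [3.071, 0.662, 0.002]
ft_force: [0.7, -0.4, 0.3]
width: 44.1
{'t': 5.7, 'qpos': [-0.038, 0.321, 1.899, 0.0, 0.921, 1.108], 'ee_pos': [517.384, -7.695, 364.488], 'orientation': [3.071, 0.662, 0.002], 'ft_force': [0.714, -0.353, 0.35], 'moment': [-0.064, 0.021, -0.026], 'width': 44.064}
[[ 0.91108387  0.41221983]
 [ 0.41222004 -0.91108432]]
(1371, ((517.69921875, -7.3881072998046875), (45.653564453125, 14.017394065856934), 24.201608657836914), array([520. ,  -6.4, 148.5]))
(1405, ((531.842529296875, -78.27865600585938), (46.15464401245117, 14.448890686035156), 39.014915466308594), array([533.6, -75.6, 147.9]))
```

View pics/w2.png

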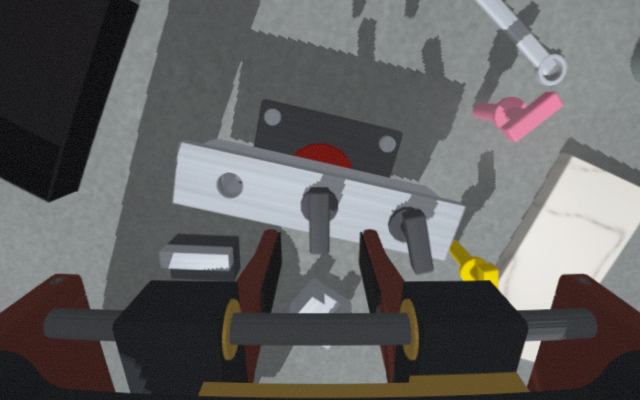

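The view shows the middle pin (318,210) between the half-open jaws and an empty third bore at (230,186). I'll descend and close.

```bash
python3 -m handwheel '[{"gripper":0.5,"tx":0,"ty":0,"tz":0.02,"rx":0,"ry":0,"rz":0},{"gripper":0.5,"tx":0,"ty":0,"tz":0.02,"rx":0,"ry":0,"rz":0},{"gripper":0.5,"tx":0,"ty":0,"tz":0.015,"rx":0,"ry":0,"rz":0},{"gripper":0.5,"tx":0,"ty":0,"tz":0.005,"rx":0,"ry":0,"rz":0},{"gripper":0.5,"tx":0,"ty":0,"tz":0,"rx":0,"ry":0,"rz":0}]'
python3 -m handwheel '[{"gripper":1,"tx":0,"ty":0,"tz":0,"rx":0,"ry":0,"rz":0},{"gripper":1,"tx":0,"ty":0,"tz":0,"rx":0,"ry":0,"rz":0},{"gripper":1,"tx":0,"ty":0,"tz":0,"rx":0,"ry":0,"rz":0},{"gripper":1,"tx":0,"ty":0,"tz":0,"rx":0,"ry":0,"rz":0},{"gripper":1,"tx":0,"ty":0,"tz":0,"rx":0,"ry":0,"rz":0}]'
python3 -c "
from h import *
st()"
```

```text
t: 6.38
ee_pos: [517.4, -7.7, 304.7]
orientation: [-3.07, -0.666, 0.0]
ft_force: [1.2, 0.7, 0.6]
width: 43.7
t: 7.0
ee_pos: [517.4, -7.6, 304.9]
orientation: [-3.07, -0.667, -0.001]
ft_force: [0.1, 1.1, 2.0]
width: 13.7
{'t': 7.0, 'qpos': [-0.038, 0.413, 1.935, 0.0, 0.792, 1.105], 'ee_pos': [517.37, -7.638, 304.876], 'orientation': [-3.07, -0.667, -0.001], 'ft_force': [0.052, 1.121, 1.971], 'moment': [0.215, 0.038, 0.01], 'width': 13.678}
```

```bash
python3 -m handwheel '[{"gripper":1,"tx":0,"ty":0,"tz":0,"rx":0,"ry":0,"rz":-10},{"gripper":1,"tx":0,"ty":0,"tz":0,"rx":0,"ry":0,"rz":-10},{"gripper":1,"tx":0,"ty":0,"tz":0,"rx":0,"ry":0,"rz":-10}]'
python3 -c "
from h import *
st()"
```

```text
t: 7.38
ee_pos: [517.2, -7.5, 304.8]
orientation: [-2.789, -1.445, -0.0]
ft_force: [-1.8, 2.2, 3.2]
width: 14.0
{'t': 7.375, 'qpos': [-0.038, 0.413, 1.936, 0.001, 0.793, 0.576], 'ee_pos': [517.2, -7.48, 304.838], 'orientation': [-2.789, -1.445, -0.0], 'ft_force': [-1.753, 2.218, 3.178], 'moment': [0.614, 0.186, -0.307], 'width': 13.963}
```

```bash
python3 -m handwheel '[{"gripper":1,"tx":0,"ty":0,"tz":0,"rx":0,"ry":0,"rz":-10},{"gripper":1,"tx":0,"ty":0,"tz":-0.0003,"rx":0,"ry":0,"rz":-10},{"gripper":1,"tx":0,"ty":0,"tz":-0.0003,"rx":0,"ry":0,"rz":-10},{"gripper":1,"tx":0,"ty":0,"tz":-0.0003,"rx":0,"ry":0,"rz":-10}]'
python3 -m handwheel '[{"gripper":1,"tx":0,"ty":0,"tz":-0.0003,"rx":0,"ry":0,"rz":-10},{"gripper":1,"tx":0,"ty":0,"tz":-0.0004,"rx":0,"ry":0,"rz":-10},{"gripper":1,"tx":0,"ty":0,"tz":-0.0004,"rx":0,"ry":0,"rz":-10},{"gripper":1,"tx":0,"ty":0,"tz":-0.0004,"rx":0,"ry":0,"rz":-10}]'
python3 -c "
from h import *
st()"
```

```text
t: 7.88
ee_pos: [517.0, -7.6, 305.3]
orientation: [-2.126, -2.312, 0.0]
ft_force: [-0.3, 1.2, -2.2]
width: 13.5
t: 8.38
ee_pos: [516.7, -7.6, 306.1]
orientation: [-1.207, -2.898, 0.0]
ft_force: [-0.3, 1.3, -7.3]
width: 13.8
{'t': 8.375, 'qpos': [-0.038, 0.411, 1.936, 0.001, 0.797, -0.82], 'ee_pos': [516.683, -7.597, 306.125], 'orientation': [-1.207, -2.898, 0.0], 'ft_force': [-0.304, 1.296, -7.278], 'moment': [0.435, -0.217, -0.331], 'width': 13.751}
```

```bash
python3 -m handwheel '[{"gripper":1,"tx":0,"ty":0,"tz":-0.0003,"rx":0,"ry":0,"rz":-10},{"gripper":1,"tx":0,"ty":0,"tz":-0.0004,"rx":0,"ry":0,"rz":-10},{"gripper":1,"tx":0,"ty":0,"tz":-0.0004,"rx":0,"ry":0,"rz":-10},{"gripper":1,"tx":0,"ty":0,"tz":-0.0004,"rx":0,"ry":0,"rz":-10},{"gripper":1,"tx":0,"ty":0,"tz":-0.0004,"rx":0,"ry":0,"rz":-10},{"gripper":1,"tx":0,"ty":0,"tz":-0.0002,"rx":0,"ry":0,"rz":-10},{"gripper":1,"tx":0,"ty":0,"tz":0,"rx":0,"ry":0,"rz":-10}]'
python3 -c "
from h import *
st()"
```

```text
t: 9.25
ee_pos: [516.3, -7.5, 307.7]
orientation: [0.674, -3.065, -0.002]
ft_force: [-0.3, 1.1, -8.9]
width: 13.9
{'t': 9.25, 'qpos': [-0.038, 0.408, 1.935, 0.001, 0.802, -2.042], 'ee_pos': [516.331, -7.526, 307.715], 'orientation': [0.674, -3.065, -0.002], 'ft_force': [-0.252, 1.132, -8.884], 'moment': [0.515, -0.111, -0.263], 'width': 13.933}
```

```bash
python3 -m handwheel '[{"gripper":1,"tx":0,"ty":0,"tz":0,"rx":0,"ry":0,"rz":5},{"gripper":1,"tx":0,"ty":0,"tz":0,"rx":0,"ry":0,"rz":10},{"gripper":1,"tx":0,"ty":0,"tz":-0.0004,"rx":0,"ry":0,"rz":10},{"gripper":1,"tx":0,"ty":0,"tz":-0.0004,"rx":0,"ry":0,"rz":10},{"gripper":1,"tx":0,"ty":0,"tz":-0.0004,"rx":0,"ry":0,"rz":10},{"gripper":1,"tx":0,"ty":0,"tz":-0.0004,"rx":0,"ry":0,"rz":10},{"gripper":1,"tx":0,"ty":0,"tz":-0.0004,"rx":0,"ry":0,"rz":10},{"gripper":1,"tx":0,"ty":0,"tz":-0.0004,"rx":0,"ry":0,"rz":10}]'
python3 -c "
from h import *
st()"
```

```text
t: 10.25
ee_pos: [516.6, -7.7, 310.0]
orientation: [-1.346, -2.836, 0.002]
ft_force: [2.8, 1.0, -13.6]
width: 13.8
{'t': 10.25, 'qpos': [-0.038, 0.405, 1.934, -0.0, 0.806, -0.722], 'ee_pos': [516.618, -7.663, 309.958], 'orientation': [-1.346, -2.836, 0.002], 'ft_force': [2.757, 1.004, -13.631], 'moment': [0.075, -0.725, 0.236], 'width': 13.811}
```

```bash
python3 -m handwheel '[{"gripper":1,"tx":0,"ty":0,"tz":-0.0004,"rx":0,"ry":0,"rz":10},{"gripper":1,"tx":0,"ty":0,"tz":-0.0004,"rx":0,"ry":0,"rz":10},{"gripper":1,"tx":0,"ty":0,"tz":-0.0004,"rx":0,"ry":0,"rz":10},{"gripper":1,"tx":0,"ty":0,"tz":-0.0004,"rx":0,"ry":0,"rz":10},{"gripper":1,"tx":0,"ty":0,"tz":-0.0004,"rx":0,"ry":0,"rz":10},{"gripper":1,"tx":0,"ty":0,"tz":-0.0004,"rx":0,"ry":0,"rz":10},{"gripper":1,"tx":0,"ty":0,"tz":-0.0004,"rx":0,"ry":0,"rz":10},{"gripper":1,"tx":0,"ty":0,"tz":-0.0004,"rx":0,"ry":0,"rz":10}]'
python3 -c "
from h import *
st()"
```

```text
t: 11.25
ee_pos: [516.9, -7.7, 313.2]
orientation: [-2.856, -1.308, 0.002]
ft_force: [3.8, 0.7, -14.1]
width: 13.5
{'t': 11.25, 'qpos': [-0.038, 0.399, 1.931, -0.0, 0.812, 0.674], 'ee_pos': [516.937, -7.679, 313.244], 'orientation': [-2.856, -1.308, 0.002], 'ft_force': [3.767, 0.73, -14.135], 'moment': [0.046, -0.845, 0.223], 'width': 13.524}
```

```bash
python3 -m handwheel '[{"gripper":1,"tx":0,"ty":0,"tz":0,"rx":0,"ry":0,"rz":10},{"gripper":1,"tx":0,"ty":0,"tz":-0.0003,"rx":0,"ry":0,"rz":10},{"gripper":1,"tx":0,"ty":0,"tz":-0.0003,"rx":0,"ry":0,"rz":10},{"gripper":1,"tx":0,"ty":0,"tz":-0.0003,"rx":0,"ry":0,"rz":10},{"gripper":1,"tx":0,"ty":0,"tz":-0.0003,"rx":0,"ry":0,"rz":10},{"gripper":1,"tx":0,"ty":0,"tz":-0.0003,"rx":0,"ry":0,"rz":10},{"gripper":1,"tx":0,"ty":0,"tz":-0.0003,"rx":0,"ry":0,"rz":10},{"gripper":1,"tx":0,"ty":0,"tz":0,"rx":0,"ry":0,"rz":10}]'
python3 -c "
from h import *
st()"
```

```text
t: 12.25
ee_pos: [517.0, -7.4, 315.3]
orientation: [-3.028, 0.835, 0.002]
ft_force: [2.1, 3.2, -10.2]
width: 13.8
{'t': 12.25, 'qpos': [-0.037, 0.396, 1.93, 0.001, 0.816, 2.071], 'ee_pos': [517.021, -7.385, 315.319], 'orientation': [-3.028, 0.835, 0.002], 'ft_force': [2.066, 3.248, -10.222], 'moment': [0.632, -0.591, 0.224], 'width': 13.758}
```

```bash
python3 -m handwheel '[{"gripper":1,"tx":0,"ty":0,"tz":0,"rx":0,"ry":0,"rz":-5},{"gripper":1,"tx":0,"ty":0,"tz":0,"rx":0,"ry":0,"rz":-10},{"gripper":1,"tx":0,"ty":0,"tz":-0.0003,"rx":0,"ry":0,"rz":-10},{"gripper":1,"tx":0,"ty":0,"tz":-0.0004,"rx":0,"ry":0,"rz":-10},{"gripper":1,"tx":0,"ty":0,"tz":-0.0004,"rx":0,"ry":0,"rz":-10},{"gripper":1,"tx":0,"ty":0,"tz":-0.0004,"rx":0,"ry":0,"rz":-10},{"gripper":1,"tx":0,"ty":0,"tz":-0.0004,"rx":0,"ry":0,"rz":-10},{"gripper":1,"tx":0,"ty":0,"tz":-0.0004,"rx":0,"ry":0,"rz":-10}]'
python3 -c "
from h import *
st()"
```

```text
t: 13.25
ee_pos: [517.1, -7.9, 317.5]
orientation: [-2.904, -1.198, 0.001]
ft_force: [3.4, 0.1, -14.0]
width: 13.9
{'t': 13.25, 'qpos': [-0.038, 0.393, 1.929, -0.0, 0.821, 0.751], 'ee_pos': [517.093, -7.862, 317.514], 'orientation': [-2.904, -1.198, 0.001], 'ft_force': [3.363, 0.067, -13.984], 'moment': [-0.117, -0.878, -0.117], 'width': 13.892}
```

```bash
python3 -m handwheel '[{"gripper":1,"tx":0,"ty":0,"tz":-0.0004,"rx":0,"ry":0,"rz":-10},{"gripper":1,"tx":0,"ty":0,"tz":-0.0004,"rx":0,"ry":0,"rz":-10},{"gripper":1,"tx":0,"ty":0,"tz":-0.0004,"rx":0,"ry":0,"rz":-10},{"gripper":1,"tx":0,"ty":0,"tz":-0.0004,"rx":0,"ry":0,"rz":-10},{"gripper":1,"tx":0,"ty":0,"tz":-0.0004,"rx":0,"ry":0,"rz":-10},{"gripper":1,"tx":0,"ty":0,"tz":-0.0004,"rx":0,"ry":0,"rz":-10},{"gripper":1,"tx":0,"ty":0,"tz":-0.0004,"rx":0,"ry":0,"rz":-10},{"gripper":1,"tx":0,"ty":0,"tz":-0.0004,"rx":0,"ry":0,"rz":-10}]'
python3 -c "
from h import *
st()"
```

```text
t: 14.25
ee_pos: [516.8, -7.7, 320.5]
orientation: [-1.454, -2.783, 0.001]
ft_force: [2.7, 0.1, -13.4]
width: 13.9
{'t': 14.25, 'qpos': [-0.038, 0.388, 1.928, -0.0, 0.828, -0.646], 'ee_pos': [516.768, -7.721, 320.476], 'orientation': [-1.454, -2.783, 0.001], 'ft_force': [2.71, 0.051, -13.382], 'moment': [-0.046, -0.81, -0.08], 'width': 13.905}
```

```bash
python3 -m handwheel '[{"gripper":1,"tx":0,"ty":0,"tz":-0.0004,"rx":0,"ry":0,"rz":-10},{"gripper":1,"tx":0,"ty":0,"tz":-0.0004,"rx":0,"ry":0,"rz":-10},{"gripper":1,"tx":0,"ty":0,"tz":-0.0004,"rx":0,"ry":0,"rz":-10},{"gripper":1,"tx":0,"ty":0,"tz":-0.0004,"rx":0,"ry":0,"rz":-10},{"gripper":1,"tx":0,"ty":0,"tz":-0.0004,"rx":0,"ry":0,"rz":-10},{"gripper":1,"tx":0,"ty":0,"tz":-0.0004,"rx":0,"ry":0,"rz":-10},{"gripper":1,"tx":0,"ty":0,"tz":-0.0004,"rx":0,"ry":0,"rz":-10},{"gripper":1,"tx":0,"ty":0,"tz":-0.0004,"rx":0,"ry":0,"rz":-10}]'
python3 -c "
from h import *
st(); shot('scene','s2.png'); im=shot('wrist','w3.png')"
```

```text
t: 15.25
ee_pos: [517.1, -7.8, 324.9]
orientation: [0.676, -3.067, -0.0]
ft_force: [-0.1, 0.9, -2.0]
width: 13.7
{'t': 15.25, 'qpos': [-0.038, 0.381, 1.925, -0.0, 0.837, -2.042], 'ee_pos': [517.057, -7.753, 324.947], 'orientation': [0.676, -3.067, -0.0], 'ft_force': [-0.11, 0.868, -1.99], 'moment': [0.084, -0.141, -0.004], 'width': 13.701}
```

View pics/w3.png

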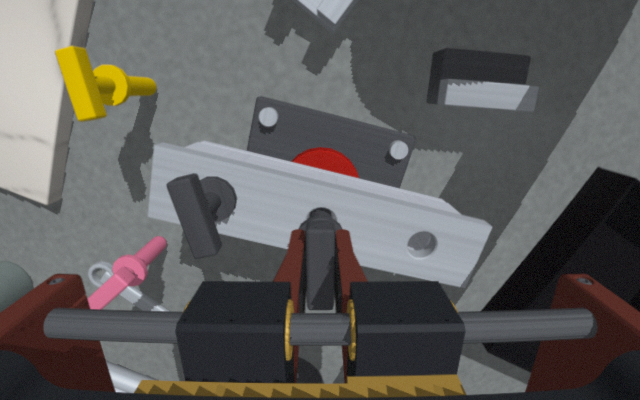

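View pics/s2.png

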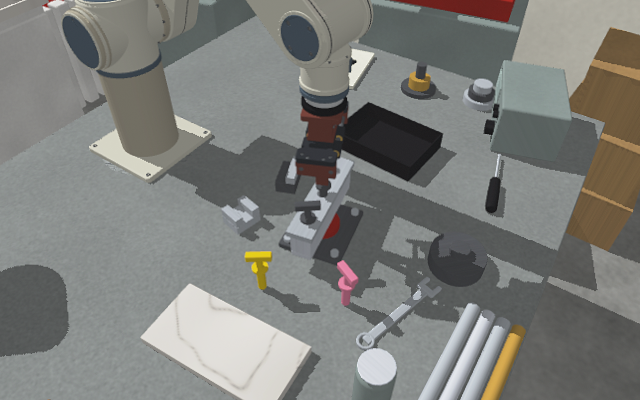

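The hold is gone: Fz is only the pin's weight, and both pictures show the pin raised in the jaws. I'll lift it clear.

```bash
python3 -m handwheel '[{"gripper":1,"tx":0,"ty":0,"tz":-0.002,"rx":0,"ry":0,"rz":0},{"gripper":1,"tx":0,"ty":0,"tz":-0.004,"rx":0,"ry":0,"rz":0},{"gripper":1,"tx":0,"ty":0,"tz":-0.006,"rx":0,"ry":0,"rz":0},{"gripper":1,"tx":0,"ty":0,"tz":-0.008,"rx":0,"ry":0,"rz":0},{"gripper":1,"tx":0,"ty":0,"tz":-0.010,"rx":0,"ry":0,"rz":0}]'
python3 -m handwheel '[{"gripper":1,"tx":0,"ty":0,"tz":-0.010,"rx":0,"ry":0,"rz":0},{"gripper":1,"tx":0,"ty":0,"tz":-0.010,"rx":0,"ry":0,"rz":0},{"gripper":1,"tx":0,"ty":0,"tz":-0.010,"rx":0,"ry":0,"rz":0},{"gripper":1,"tx":0,"ty":0,"tz":-0.015,"rx":0,"ry":0,"rz":0},{"gripper":1,"tx":0,"ty":0,"tz":-0.015,"rx":0,"ry":0,"rz":0},{"gripper":1,"tx":0,"ty":0,"tz":-0.015,"rx":0,"ry":0,"rz":0}]'
python3 - <<'E'
from h import *
st(); im=shot('scene','s3.png'); P=cloud(im)
m=(P[...,2]>38)&(P[...,2]<52)&(P[...,1]>180)&(P[...,1]<450)&(P[...,0]>300)&(P[...,0]<700)
print(fitrect(P,m))
im=shot('side','d3.png'); P=cloud(im)
m=(P[...,2]>38)&(P[...,2]<52)&(P[...,1]>180)&(P[...,1]<450)&(P[...,0]>300)&(P[...,0]<700)
print(fitrect(P,m))
E
```

```text
t: 15.98
ee_pos: [517.3, -7.7, 356.0]
orientation: [-0.666, 3.07, -0.0]
ft_force: [-0.5, 0.5, -1.7]
width: 13.8
t: 16.73
ee_pos: [517.3, -7.7, 431.5]
orientation: [-0.667, 3.07, -0.0]
ft_force: [-0.4, 0.1, -1.6]
width: 13.7
{'t': 16.725, 'qpos': [-0.038, 0.232, 1.841, -0.0, 1.068, -2.036], 'ee_pos': [517.301, -7.701, 431.494], 'orientation': [-0.667, 3.07, -0.0], 'ft_force': [-0.426, 0.102, -1.56], 'moment': [0.056, -0.112, -0.001], 'width': 13.656}
[(663, ((497.0218505859375, 313.04736328125), (165.2165069580078, 222.76248168945312), 85.99842071533203), array([504.1, 313.1,  42.2]))]
[(1062, ((494.12890625, 311.4635925292969), (164.96018981933594, 223.69085693359375), 85.86756896972656), array([490.4, 321.8,  43.2]))]
```

View pics/d3.png

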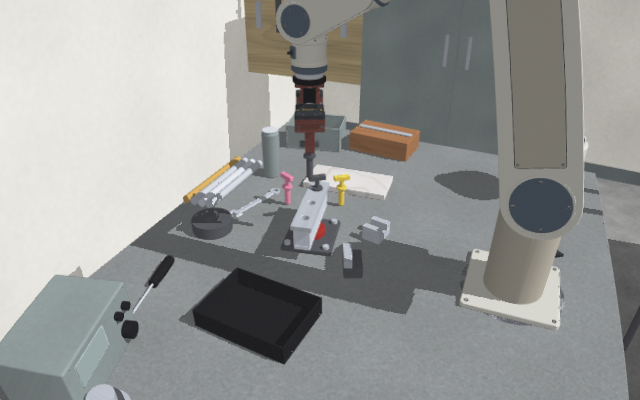

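```bash
python3 -m handwheel '[{"gripper":1,"tx":-0.0275,"ty":0.0345,"tz":0,"rx":0,"ry":0,"rz":0},{"gripper":1,"tx":-0.0275,"ty":0.0345,"tz":0,"rx":0,"ry":0,"rz":0},{"gripper":1,"tx":-0.0275,"ty":0.0345,"tz":0,"rx":0,"ry":0,"rz":0},{"gripper":1,"tx":-0.0275,"ty":0.0345,"tz":0,"rx":0,"ry":0,"rz":0},{"gripper":1,"tx":-0.0275,"ty":0.0345,"tz":0,"rx":0,"ry":0,"rz":0},{"gripper":1,"tx":-0.0275,"ty":0.0345,"tz":0,"rx":0,"ry":0,"rz":0},{"gripper":1,"tx":-0.0275,"ty":0.0345,"tz":0,"rx":0,"ry":0,"rz":0},{"gripper":1,"tx":-0.0275,"ty":0.0345,"tz":0,"rx":0,"ry":0,"rz":0}]'
python3 -m handwheel '[{"gripper":1,"tx":0,"ty":0,"tz":0,"rx":0,"ry":0,"rz":10},{"gripper":1,"tx":0,"ty":0,"tz":0,"rx":0,"ry":0,"rz":10},{"gripper":1,"tx":0,"ty":0,"tz":0,"rx":0,"ry":0,"rz":8.6},{"gripper":1,"tx":0,"ty":0,"tz":0,"rx":0,"ry":9,"rz":0},{"gripper":1,"tx":0,"ty":0,"tz":0,"rx":0,"ry":9,"rz":0},{"gripper":1,"tx":0,"ty":0,"tz":0,"rx":0,"ry":9,"rz":0},{"gripper":1,"tx":0,"ty":0,"tz":0,"rx":0,"ry":9,"rz":0},{"gripper":1,"tx":0,"ty":0,"tz":0,"rx":0,"ry":9,"rz":0}]'
python3 - <<'E'
from h import *
o=st(); M=R.from_rotvec(o['orientation']).as_matrix(); print(M.round(3)); print('grasp',o['ee_pos']+163*M[:,2],'tip',o['ee_pos']+256*M[:,2])
im=shot('scene','s4.png'); im=shot('side','d4.png'); P=cloud(im)
m=(P[...,2]>38)&(P[...,2]<52)&(P[...,1]>180)&(P[...,1]<450)&(P[...,0]>300)&(P[...,0]<700)
print(fitrect(P,m))
E
```

```text
t: 17.82
ee_pos: [603.1, 336.1, 429.6]
orientation: [0.667, -3.069, 0.001]
ft_force: [0.5, -0.9, -1.3]
width: 13.5
t: 18.82
ee_pos: [603.2, 334.7, 429.8]
orientation: [-0.084, -2.35, -0.035]
ft_force: [-1.4, 0.2, -2.3]
width: 13.5
{'t': 18.825, 'qpos': [0.426, 0.648, 1.279, 0.369, 1.917, -1.075], 'ee_pos': [603.173, 334.663, 429.769], 'orientation': [-0.084, -2.35, -0.035], 'ft_force': [-1.354, 0.2, -2.344], 'moment': [0.018, -0.635, -0.042], 'width': 13.47}
[[-0.702  0.071 -0.709]
 [ 0.05   0.997  0.051]
 [ 0.711 -0.    -0.704]]
grasp [487.64470677 342.90601264 315.07680893] tip [421.72973465 347.60899476 249.6390644 ]
[(1052, ((494.409912109375, 312.1618347167969), (164.06216430664062, 223.58787536621094), 86.03870391845703), array([490.2, 322.4,  43.2]))]
```

View pics/s4.png

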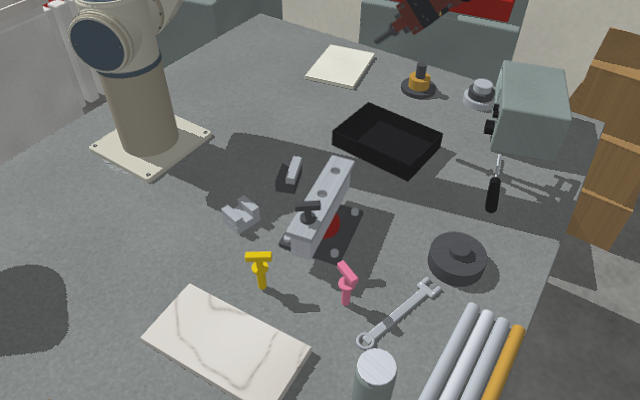

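View pics/d4.png

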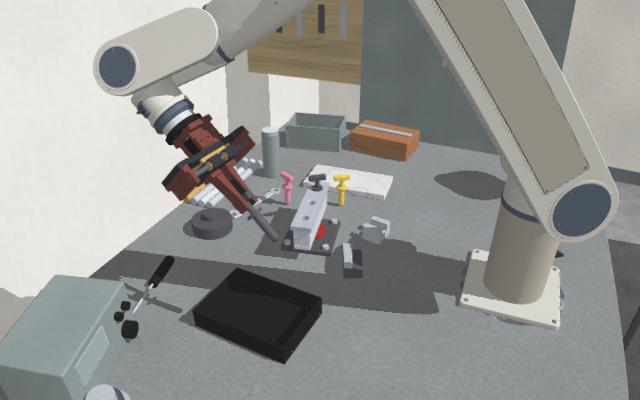

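```bash
python3 - <<'E'
from h import *
P=cloud(shot('scene'))
m=(P[...,2]>60)&(P[...,2]<260)&(P[...,1]>150)&(P[...,1]<800)&(P[...,0]>350)&(P[...,0]<1100)
for f in fitrect(P,m): print(f)
E
```

```text
(5257, ((757.974365234375, 577.498291015625), (173.32679748535156, 248.33047485351562), 15.741912841796875), array([769.4, 533.9, 116.3]))
(115, ((453.31097412109375, 598.5144653320312), (28.570735931396484, 28.728561401367188), 62.37199020385742), array([453.4, 594.7,  75.3]))
```

```bash
python3 -m handwheel '[{"gripper":1,"tx":-0.026,"ty":0,"tz":0.0258,"rx":0,"ry":0,"rz":0},{"gripper":1,"tx":-0.026,"ty":0,"tz":0.0258,"rx":0,"ry":0,"rz":0},{"gripper":1,"tx":-0.026,"ty":0,"tz":0.0258,"rx":0,"ry":0,"rz":0},{"gripper":1,"tx":-0.026,"ty":0,"tz":0.0258,"rx":0,"ry":0,"rz":0},{"gripper":1,"tx":-0.026,"ty":0,"tz":0.0258,"rx":0,"ry":0,"rz":0},{"gripper":1,"tx":-0.015,"ty":0,"tz":0.0148,"rx":0,"ry":0,"rz":0},{"gripper":1,"tx":-0.01,"ty":0,"tz":0.01,"rx":0,"ry":0,"rz":0},{"gripper":1,"tx":-0.01,"ty":0,"tz":0.01,"rx":0,"ry":0,"rz":0}]'
python3 - <<'E'
from h import *
o=st(); M=R.from_rotvec(o['orientation']).as_matrix(); print('grasp',o['ee_pos']+163*M[:,2],'tip',o['ee_pos']+256*M[:,2])
im=shot('scene','s5.png')
E
```

```text
t: 19.98
ee_pos: [604.3, 334.9, 198.1]
orientation: [-0.084, -2.357, -0.036]
ft_force: [0.3, -1.0, -1.2]
width: 14.3
{'t': 19.975, 'qpos': [0.426, 0.91, 1.355, 0.344, 1.594, -1.195], 'ee_pos': [604.258, 334.884, 198.069], 'orientation': [-0.084, -2.357, -0.036], 'ft_force': [0.283, -1.029, -1.218], 'moment': [0.064, -0.659, -0.011], 'width': 14.279}
grasp [489.5491583  343.17873122  82.56125828] tip [424.10154172 347.91107504  16.65819002]
```

View pics/s5.png

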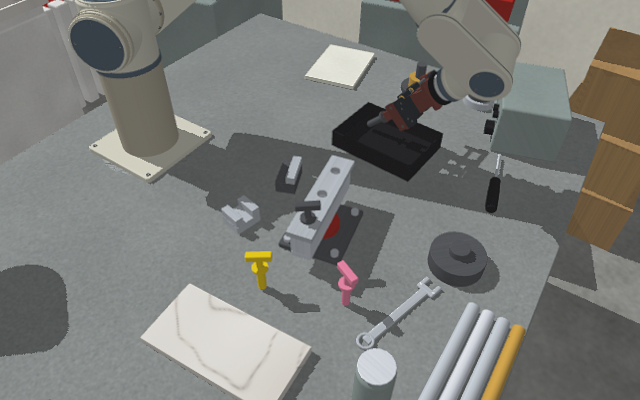

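```bash
python3 -m handwheel '[{"gripper":1,"tx":-0.003,"ty":0,"tz":0.003,"rx":0,"ry":0,"rz":0},{"gripper":1,"tx":0,"ty":0,"tz":0,"rx":0,"ry":0,"rz":0},{"gripper":0.5,"tx":0,"ty":0,"tz":0,"rx":0,"ry":0,"rz":0},{"gripper":0.5,"tx":0,"ty":0,"tz":0,"rx":0,"ry":0,"rz":0},{"gripper":0.5,"tx":0,"ty":0,"tz":0,"rx":0,"ry":0,"rz":0},{"gripper":0.5,"tx":0,"ty":0,"tz":0,"rx":0,"ry":0,"rz":0},{"gripper":0.5,"tx":0.01,"ty":0,"tz":-0.02,"rx":0,"ry":0,"rz":0},{"gripper":0.5,"tx":0.01,"ty":0,"tz":-0.02,"rx":0,"ry":0,"rz":0}]'
python3 -m handwheel '[{"gripper":0.5,"tx":0.034,"ty":0,"tz":-0.034,"rx":0,"ry":0,"rz":0},{"gripper":0.5,"tx":0.034,"ty":0,"tz":-0.034,"rx":0,"ry":0,"rz":0},{"gripper":0.5,"tx":0.034,"ty":0,"tz":-0.034,"rx":0,"ry":0,"rz":0},{"gripper":0.5,"tx":0.034,"ty":0,"tz":-0.034,"rx":0,"ry":0,"rz":0},{"gripper":0.5,"tx":0,"ty":0,"tz":0,"rx":0,"ry":-9,"rz":0},{"gripper":0.5,"tx":0,"ty":0,"tz":0,"rx":0,"ry":-9,"rz":0},{"gripper":0.5,"tx":0,"ty":0,"tz":0,"rx":0,"ry":-9,"rz":0}]'
python3 -m handwheel '[{"gripper":0.5,"tx":0,"ty":0,"tz":0,"rx":0,"ry":-9,"rz":0},{"gripper":0.5,"tx":0,"ty":0,"tz":0,"rx":0,"ry":-9,"rz":0},{"gripper":0.5,"tx":0,"ty":0,"tz":0,"rx":0,"ry":0,"rz":0}]'
python3 - <<'E'
from h import *
st(); shot('scene','s6.png'); im=shot('side','d6.png')
P=cloud(shot('wrist','w6.png'))
E
```

```text
t: 21.02
ee_pos: [618.7, 333.7, 237.9]
orientation: [-0.084, -2.356, -0.035]
ft_force: [0.3, 0.5, 0.2]
width: 43.7
t: 21.9
ee_pos: [618.3, 333.3, 430.9]
orientation: [-0.101, -2.833, -0.018]
ft_force: [-0.1, 0.1, -0.6]
width: 44.0
t: 22.28
ee_pos: [617.4, 333.6, 430.8]
orientation: [0.112, 3.138, 0.002]
ft_force: [1.3, -0.3, 1.0]
width: 43.6
{'t': 22.275, 'qpos': [0.478, 0.512, 1.422, 0.001, 1.206, -1.021], 'ee_pos': [617.424, 333.646, 430.828], 'orientation': [0.112, 3.138, 0.002], 'ft_force': [1.285, -0.26, 1.024], 'moment': [0.059, -0.084, -0.0], 'width': 43.573}
```

View pics/s6.png

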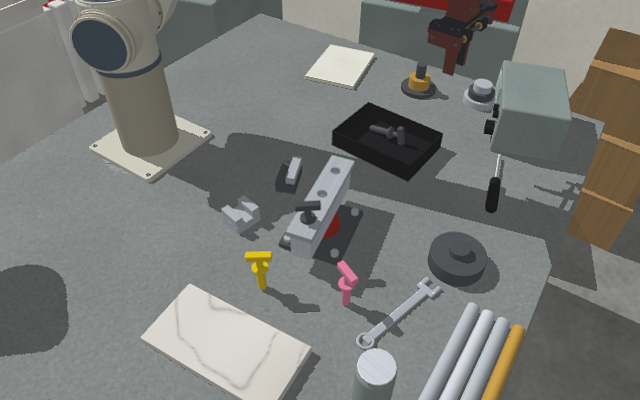

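View pics/d6.png

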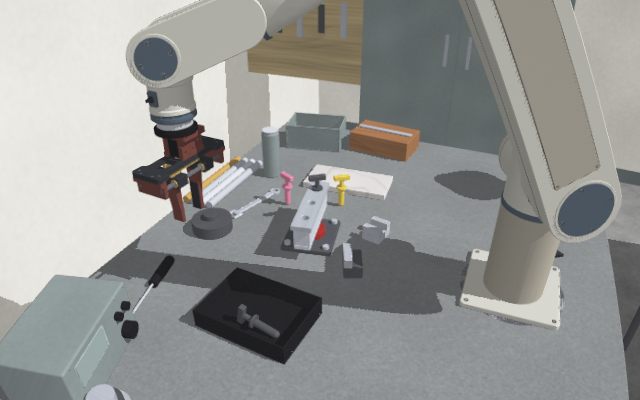

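Pin 2 lies in the tray. On to pin 1.

```bash
python3 -m handwheel '[{"gripper":0.5,"tx":0.0071,"ty":-0.0521,"tz":0,"rx":0,"ry":0,"rz":0},{"gripper":0.5,"tx":0.0071,"ty":-0.0521,"tz":0,"rx":0,"ry":0,"rz":0},{"gripper":0.5,"tx":0.0071,"ty":-0.0521,"tz":0,"rx":0,"ry":0,"rz":0},{"gripper":0.5,"tx":0.0071,"ty":-0.0521,"tz":0,"rx":0,"ry":0,"rz":0},{"gripper":0.5,"tx":0.0071,"ty":-0.0521,"tz":0,"rx":0,"ry":0,"rz":0},{"gripper":0.5,"tx":0.0071,"ty":-0.0521,"tz":0,"rx":0,"ry":0,"rz":0},{"gripper":0.5,"tx":0.0071,"ty":-0.0521,"tz":0,"rx":0,"ry":0,"rz":0},{"gripper":0.5,"tx":0.0071,"ty":-0.0521,"tz":0,"rx":0,"ry":0,"rz":0}]'
python3 -m handwheel '[{"gripper":0.5,"tx":0,"ty":0,"tz":0,"rx":0,"ry":0,"rz":10},{"gripper":0.5,"tx":0,"ty":0,"tz":0,"rx":0,"ry":0,"rz":10},{"gripper":0.5,"tx":0,"ty":0,"tz":0,"rx":0,"ry":0,"rz":10},{"gripper":0.5,"tx":0,"ty":0,"tz":0,"rx":0,"ry":0,"rz":10},{"gripper":0.5,"tx":0,"ty":0,"tz":0,"rx":0,"ry":0,"rz":10},{"gripper":0.5,"tx":0,"ty":0,"tz":0,"rx":0,"ry":0,"rz":10},{"gripper":0.5,"tx":0,"ty":0,"tz":0,"rx":0,"ry":0,"rz":10},{"gripper":0.5,"tx":0,"ty":0,"tz":0,"rx":0,"ry":0,"rz":10}]'
python3 -m handwheel '[{"gripper":0.5,"tx":0,"ty":0,"tz":0.01,"rx":0,"ry":0,"rz":10},{"gripper":0.5,"tx":0,"ty":0,"tz":0.01,"rx":0,"ry":0,"rz":10},{"gripper":0.5,"tx":0,"ty":0,"tz":0.01,"rx":0,"ry":0,"rz":10},{"gripper":0.5,"tx":0,"ty":0,"tz":0.01,"rx":0,"ry":0,"rz":10},{"gripper":0.5,"tx":0,"ty":0,"tz":0.01,"rx":0,"ry":0,"rz":10},{"gripper":0.5,"tx":0,"ty":0,"tz":0.01,"rx":0,"ry":0,"rz":8},{"gripper":0.5,"tx":0,"ty":0,"tz":0,"rx":0,"ry":0,"rz":0}]'
python3 - <<'E'
from h import *
o=st(); M=R.from_rotvec(o['orientation']).as_matrix(); print(M.round(4)); P=cloud(shot('wrist','w7.png'))
m=(P[...,2]>138)&(P[...,2]<155)
for f in fitrect(P,m): print(f)
E
```

```text
t: 23.42
ee_pos: [531.3, -79.9, 428.6]
orientation: [-0.113, -3.138, -0.002]
ft_force: [0.6, 0.8, -0.2]
width: 44.3
t: 24.42
ee_pos: [531.9, -78.4, 428.4]
orientation: [-2.11, -2.324, 0.0]
ft_force: [-0.2, 0.1, 0.3]
width: 43.7
t: 25.3
ee_pos: [531.6, -78.3, 367.7]
orientation: [-2.969, -1.021, 0.004]
ft_force: [-0.5, 0.3, -0.7]
width: 43.9
{'t': 25.3, 'qpos': [-0.169, 0.345, 1.853, 0.001, 0.947, 0.74], 'ee_pos': [531.625, -78.296, 367.7], 'orientation': [-2.969, -1.021, 0.004], 'ft_force': [-0.527, 0.258, -0.7], 'moment': [-0.009, -0.021, -0.002], 'width': 43.889}
[[ 0.7887  0.6148 -0.0028]
 [ 0.6148 -0.7887  0.0012]
 [-0.0015 -0.0026 -1.    ]]
(1367, ((531.3841552734375, -78.13356018066406), (46.36154556274414, 13.843175888061523), 38.13979721069336), array([533.3, -76.8, 148.6]))
```

View pics/w7.png

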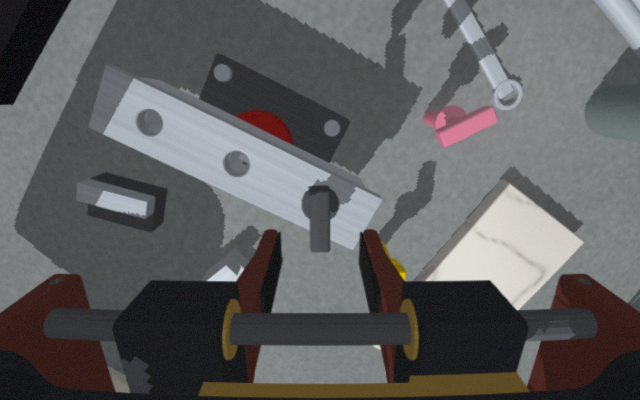

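Pin 1's bar at (318,220) is centred and parallel to the jaws.

```bash
python3 -m handwheel '[{"gripper":0.5,"tx":-0.0004,"ty":0,"tz":0.02,"rx":0,"ry":0,"rz":0},{"gripper":0.5,"tx":0,"ty":0,"tz":0.02,"rx":0,"ry":0,"rz":0},{"gripper":0.5,"tx":0,"ty":0,"tz":0.015,"rx":0,"ry":0,"rz":0},{"gripper":0.5,"tx":0,"ty":0,"tz":0.008,"rx":0,"ry":0,"rz":0},{"gripper":0.5,"tx":0,"ty":0,"tz":0,"rx":0,"ry":0,"rz":0}]'
python3 -m handwheel '[{"gripper":1,"tx":0,"ty":0,"tz":0,"rx":0,"ry":0,"rz":0},{"gripper":1,"tx":0,"ty":0,"tz":0,"rx":0,"ry":0,"rz":0},{"gripper":1,"tx":0,"ty":0,"tz":0,"rx":0,"ry":0,"rz":0},{"gripper":1,"tx":0,"ty":0,"tz":0,"rx":0,"ry":0,"rz":0},{"gripper":1,"tx":0,"ty":0,"tz":0,"rx":0,"ry":0,"rz":0}]'
python3 -c "
from h import *
st()"
```

```text
t: 25.98
ee_pos: [531.3, -78.3, 305.1]
orientation: [-2.971, -1.021, 0.001]
ft_force: [0.2, 0.2, 0.7]
width: 44.2
t: 26.6
ee_pos: [531.3, -78.2, 305.5]
orientation: [-2.971, -1.021, -0.0]
ft_force: [-0.3, 1.1, 2.6]
width: 13.6
{'t': 26.6, 'qpos': [-0.168, 0.436, 1.892, 0.0, 0.813, 0.741], 'ee_pos': [531.261, -78.222, 305.518], 'orientation': [-2.971, -1.021, -0.0], 'ft_force': [-0.297, 1.14, 2.571], 'moment': [0.374, 0.05, 0.102], 'width': 13.563}
```

```bash
python3 -m handwheel '[{"gripper":1,"tx":0,"ty":0,"tz":0,"rx":0,"ry":0,"rz":-5},{"gripper":1,"tx":0,"ty":0,"tz":0,"rx":0,"ry":0,"rz":-10},{"gripper":1,"tx":0,"ty":0,"tz":-0.0003,"rx":0,"ry":0,"rz":-10},{"gripper":1,"tx":0,"ty":0,"tz":-0.0003,"rx":0,"ry":0,"rz":-10},{"gripper":1,"tx":0,"ty":0,"tz":-0.0003,"rx":0,"ry":0,"rz":-10}]'
python3 -c "
from h import *
st()"
```

```text
t: 27.22
ee_pos: [531.0, -78.2, 306.0]
orientation: [-2.349, -2.085, 0.0]
ft_force: [-0.5, 1.2, -2.3]
width: 14.1
{'t': 27.225, 'qpos': [-0.168, 0.435, 1.893, 0.001, 0.814, -0.05], 'ee_pos': [531.017, -78.173, 305.956], 'orientation': [-2.349, -2.085, 0.0], 'ft_force': [-0.461, 1.166, -2.266], 'moment': [0.311, -0.062, -0.259], 'width': 14.085}
```

```bash
python3 -m handwheel '[{"gripper":1,"tx":0,"ty":0,"tz":-0.0004,"rx":0,"ry":0,"rz":-10},{"gripper":1,"tx":0,"ty":0,"tz":-0.0004,"rx":0,"ry":0,"rz":-10},{"gripper":1,"tx":0,"ty":0,"tz":-0.0004,"rx":0,"ry":0,"rz":-10},{"gripper":1,"tx":0,"ty":0,"tz":-0.0004,"rx":0,"ry":0,"rz":-10},{"gripper":1,"tx":0,"ty":0,"tz":-0.0004,"rx":0,"ry":0,"rz":-10},{"gripper":1,"tx":0,"ty":0,"tz":-0.0004,"rx":0,"ry":0,"rz":-10}]'
python3 -c "
from h import *
st()"
```

```text
t: 27.98
ee_pos: [530.6, -78.0, 307.4]
orientation: [-0.991, -2.978, -0.001]
ft_force: [1.2, 2.1, -7.8]
width: 13.7
{'t': 27.975, 'qpos': [-0.168, 0.433, 1.892, 0.001, 0.819, -1.097], 'ee_pos': [530.611, -78.011, 307.353], 'orientation': [-0.991, -2.978, -0.001], 'ft_force': [1.22, 2.074, -7.812], 'moment': [0.52, -0.357, -0.263], 'width': 13.698}
```

```bash
python3 -m handwheel '[{"gripper":1,"tx":0,"ty":0,"tz":-0.0004,"rx":0,"ry":0,"rz":-10},{"gripper":1,"tx":0,"ty":0,"tz":-0.0004,"rx":0,"ry":0,"rz":-10},{"gripper":1,"tx":0,"ty":0,"tz":-0.0004,"rx":0,"ry":0,"rz":-10},{"gripper":1,"tx":0,"ty":0,"tz":-0.0002,"rx":0,"ry":0,"rz":-10},{"gripper":1,"tx":0,"ty":0,"tz":0,"rx":0,"ry":0,"rz":-10},{"gripper":1,"tx":0,"ty":0,"tz":0,"rx":0,"ry":0,"rz":5},{"gripper":1,"tx":0,"ty":0,"tz":0,"rx":0,"ry":0,"rz":10}]'
python3 -c "
from h import *
st()"
```

```text
t: 28.85
ee_pos: [530.5, -78.2, 308.7]
orientation: [-0.064, -3.138, -0.0]
ft_force: [0.9, 0.6, -8.6]
width: 13.7
{'t': 28.85, 'qpos': [-0.168, 0.431, 1.892, -0.0, 0.822, -1.698], 'ee_pos': [530.519, -78.157, 308.688], 'orientation': [-0.064, -3.138, -0.0], 'ft_force': [0.892, 0.619, -8.577], 'moment': [0.149, -0.35, 0.198], 'width': 13.731}
```

```bash
python3 -m handwheel '[{"gripper":1,"tx":0,"ty":0,"tz":-0.0003,"rx":0,"ry":0,"rz":10},{"gripper":1,"tx":0,"ty":0,"tz":-0.0004,"rx":0,"ry":0,"rz":10},{"gripper":1,"tx":0,"ty":0,"tz":-0.0004,"rx":0,"ry":0,"rz":10},{"gripper":1,"tx":0,"ty":0,"tz":-0.0004,"rx":0,"ry":0,"rz":10},{"gripper":1,"tx":0,"ty":0,"tz":-0.0004,"rx":0,"ry":0,"rz":10},{"gripper":1,"tx":0,"ty":0,"tz":-0.0004,"rx":0,"ry":0,"rz":10},{"gripper":1,"tx":0,"ty":0,"tz":-0.0004,"rx":0,"ry":0,"rz":10},{"gripper":1,"tx":0,"ty":0,"tz":-0.0004,"rx":0,"ry":0,"rz":10}]'
python3 -c "
from h import *
st()"
```

```text
t: 29.85
ee_pos: [530.9, -78.3, 311.5]
orientation: [-2.068, -2.363, 0.002]
ft_force: [3.4, -0.9, -14.4]
width: 13.7
{'t': 29.85, 'qpos': [-0.169, 0.427, 1.89, -0.0, 0.827, -0.301], 'ee_pos': [530.855, -78.299, 311.514], 'orientation': [-2.068, -2.363, 0.002], 'ft_force': [3.355, -0.903, -14.381], 'moment': [-0.146, -0.917, 0.181], 'width': 13.671}
```

```bash
python3 -m handwheel '[{"gripper":1,"tx":0,"ty":0,"tz":-0.0003,"rx":0,"ry":0,"rz":10},{"gripper":1,"tx":0,"ty":0,"tz":-0.0004,"rx":0,"ry":0,"rz":10},{"gripper":1,"tx":0,"ty":0,"tz":-0.0004,"rx":0,"ry":0,"rz":10},{"gripper":1,"tx":0,"ty":0,"tz":-0.0004,"rx":0,"ry":0,"rz":10},{"gripper":1,"tx":0,"ty":0,"tz":-0.0004,"rx":0,"ry":0,"rz":10},{"gripper":1,"tx":0,"ty":0,"tz":-0.0004,"rx":0,"ry":0,"rz":10},{"gripper":1,"tx":0,"ty":0,"tz":-0.0004,"rx":0,"ry":0,"rz":10},{"gripper":1,"tx":0,"ty":0,"tz":-0.0003,"rx":0,"ry":0,"rz":10}]'
python3 -c "
from h import *
st()"
```

```text
t: 30.85
ee_pos: [530.9, -78.1, 314.5]
orientation: [-3.104, -0.48, 0.002]
ft_force: [3.0, 1.2, -14.2]
width: 13.8
{'t': 30.85, 'qpos': [-0.168, 0.422, 1.888, 0.0, 0.833, 1.095], 'ee_pos': [530.872, -78.109, 314.507], 'orientation': [-3.104, -0.48, 0.002], 'ft_force': [2.987, 1.17, -14.227], 'moment': [0.246, -0.759, 0.131], 'width': 13.76}
```

```bash
python3 -m handwheel '[{"gripper":1,"tx":0,"ty":0,"tz":-0.0003,"rx":0,"ry":0,"rz":10},{"gripper":1,"tx":0,"ty":0,"tz":-0.0004,"rx":0,"ry":0,"rz":10},{"gripper":1,"tx":0,"ty":0,"tz":-0.0004,"rx":0,"ry":0,"rz":10},{"gripper":1,"tx":0,"ty":0,"tz":-0.0002,"rx":0,"ry":0,"rz":10},{"gripper":1,"tx":0,"ty":0,"tz":0,"rx":0,"ry":0,"rz":10},{"gripper":1,"tx":0,"ty":0,"tz":0,"rx":0,"ry":0,"rz":-5},{"gripper":1,"tx":0,"ty":0,"tz":0,"rx":0,"ry":0,"rz":-10},{"gripper":1,"tx":0,"ty":0,"tz":0,"rx":0,"ry":0,"rz":-10}]'
python3 -m handwheel '[{"gripper":1,"tx":0,"ty":0,"tz":-0.0003,"rx":0,"ry":0,"rz":-10},{"gripper":1,"tx":0,"ty":0,"tz":-0.0004,"rx":0,"ry":0,"rz":-10},{"gripper":1,"tx":0,"ty":0,"tz":-0.0004,"rx":0,"ry":0,"rz":-10},{"gripper":1,"tx":0,"ty":0,"tz":-0.0004,"rx":0,"ry":0,"rz":-10},{"gripper":1,"tx":0,"ty":0,"tz":-0.0004,"rx":0,"ry":0,"rz":-10},{"gripper":1,"tx":0,"ty":0,"tz":-0.0004,"rx":0,"ry":0,"rz":-10},{"gripper":1,"tx":0,"ty":0,"tz":-0.0004,"rx":0,"ry":0,"rz":-10},{"gripper":1,"tx":0,"ty":0,"tz":-0.0004,"rx":0,"ry":0,"rz":-10}]'
python3 -c "
from h import *
st()"
```

```text
t: 31.85
ee_pos: [531.1, -78.5, 316.3]
orientation: [3.136, -0.186, -0.001]
ft_force: [2.4, -2.5, -9.9]
width: 13.3
t: 32.85
ee_pos: [531.0, -78.4, 319.0]
orientation: [-2.521, -1.873, 0.001]
ft_force: [2.8, -2.1, -12.4]
width: 13.5
{'t': 32.85, 'qpos': [-0.169, 0.415, 1.886, -0.0, 0.842, 0.124], 'ee_pos': [530.962, -78.409, 319.024], 'orientation': [-2.521, -1.873, 0.001], 'ft_force': [2.773, -2.057, -12.419], 'moment': [-0.282, -0.87, -0.105], 'width': 13.529}
```

```bash
python3 -m handwheel '[{"gripper":1,"tx":0,"ty":0,"tz":-0.0003,"rx":0,"ry":0,"rz":-10},{"gripper":1,"tx":0,"ty":0,"tz":-0.0004,"rx":0,"ry":0,"rz":-10},{"gripper":1,"tx":0,"ty":0,"tz":-0.0004,"rx":0,"ry":0,"rz":-10},{"gripper":1,"tx":0,"ty":0,"tz":-0.0004,"rx":0,"ry":0,"rz":-10},{"gripper":1,"tx":0,"ty":0,"tz":-0.0004,"rx":0,"ry":0,"rz":-10},{"gripper":1,"tx":0,"ty":0,"tz":-0.0004,"rx":0,"ry":0,"rz":-10},{"gripper":1,"tx":0,"ty":0,"tz":-0.0004,"rx":0,"ry":0,"rz":-10},{"gripper":1,"tx":0,"ty":0,"tz":-0.0004,"rx":0,"ry":0,"rz":-10}]'
python3 -c "
from h import *
st()"
```

```text
t: 33.85
ee_pos: [530.9, -78.4, 322.1]
orientation: [-0.727, -3.055, 0.001]
ft_force: [3.0, -1.2, -11.8]
width: 13.5
{'t': 33.85, 'qpos': [-0.169, 0.41, 1.884, -0.0, 0.849, -1.272], 'ee_pos': [530.921, -78.425, 322.133], 'orientation': [-0.727, -3.055, 0.001], 'ft_force': [2.967, -1.167, -11.787], 'moment': [-0.204, -0.909, 0.04], 'width': 13.52}
```

```bash
python3 -m handwheel '[{"gripper":1,"tx":0,"ty":0,"tz":-0.0003,"rx":0,"ry":0,"rz":-10},{"gripper":1,"tx":0,"ty":0,"tz":-0.0003,"rx":0,"ry":0,"rz":-10},{"gripper":1,"tx":0,"ty":0,"tz":-0.0004,"rx":0,"ry":0,"rz":-10},{"gripper":1,"tx":0,"ty":0,"tz":-0.0003,"rx":0,"ry":0,"rz":-10},{"gripper":1,"tx":0,"ty":0,"tz":0,"rx":0,"ry":0,"rz":-10},{"gripper":1,"tx":0,"ty":0,"tz":0,"rx":0,"ry":0,"rz":5},{"gripper":1,"tx":0,"ty":0,"tz":0,"rx":0,"ry":0,"rz":10}]'
python3 -c "
from h import *
st()"
```

```text
t: 34.72
ee_pos: [531.1, -78.3, 324.6]
orientation: [0.209, -3.134, 0.0]
ft_force: [-0.4, -0.4, -1.8]
width: 13.7
{'t': 34.725, 'qpos': [-0.169, 0.406, 1.883, -0.0, 0.853, -1.873], 'ee_pos': [531.066, -78.349, 324.563], 'orientation': [0.209, -3.134, 0.0], 'ft_force': [-0.392, -0.362, -1.847], 'moment': [0.022, -0.177, -0.001], 'width': 13.734}
```

```bash
python3 -m handwheel '[{"gripper":1,"tx":0,"ty":0,"tz":-0.002,"rx":0,"ry":0,"rz":0},{"gripper":1,"tx":0,"ty":0,"tz":-0.004,"rx":0,"ry":0,"rz":0},{"gripper":1,"tx":0,"ty":0,"tz":-0.006,"rx":0,"ry":0,"rz":0},{"gripper":1,"tx":0,"ty":0,"tz":-0.008,"rx":0,"ry":0,"rz":0},{"gripper":1,"tx":0,"ty":0,"tz":-0.010,"rx":0,"ry":0,"rz":0}]'
python3 -m handwheel '[{"gripper":1,"tx":0,"ty":0,"tz":-0.010,"rx":0,"ry":0,"rz":0},{"gripper":1,"tx":0,"ty":0,"tz":-0.010,"rx":0,"ry":0,"rz":0},{"gripper":1,"tx":0,"ty":0,"tz":-0.010,"rx":0,"ry":0,"rz":0},{"gripper":1,"tx":0,"ty":0,"tz":-0.015,"rx":0,"ry":0,"rz":0},{"gripper":1,"tx":0,"ty":0,"tz":-0.015,"rx":0,"ry":0,"rz":0},{"gripper":1,"tx":0,"ty":0,"tz":-0.015,"rx":0,"ry":0,"rz":0}]'
python3 - <<'E'
from h import *
o=st(); M=R.from_rotvec(o['orientation']).as_matrix(); print(M.round(3))
for n in ('scene','side'):
    im=shot(n,n[1]+'8.png'); P=cloud(im)
    m=(P[...,2]>38)&(P[...,2]<52)&(P[...,1]>180)&(P[...,1]<450)&(P[...,0]>300)&(P[...,0]<700)
    print(fitrect(P,m))
E
```

```text
t: 35.35
ee_pos: [531.2, -78.3, 355.6]
orientation: [-0.217, 3.134, -0.0]
ft_force: [0.0, 0.2, -0.5]
width: 14.1
t: 36.1
ee_pos: [531.2, -78.3, 431.1]
orientation: [-0.217, 3.134, -0.0]
ft_force: [0.7, -0.2, -0.8]
width: 13.8
{'t': 36.1, 'qpos': [-0.169, 0.262, 1.801, 0.0, 1.078, -1.877], 'ee_pos': [531.234, -78.323, 431.113], 'orientation': [-0.217, 3.134, -0.0], 'ft_force': [0.693, -0.218, -0.825], 'moment': [0.069, -0.12, 0.006], 'width': 13.783}
[[-0.99  -0.138  0.   ]
 [-0.138  0.99  -0.   ]
 [-0.    -0.    -1.   ]]
[(689, ((496.6308898925781, 313.331787109375), (165.5495147705078, 223.50607299804688), 85.23564147949219), array([499.1, 309.9,  42.2]))]
[(1059, ((493.3448486328125, 312.2393798828125), (163.57540893554688, 224.09640502929688), 85.60943603515625), array([488.9, 321.5,  43.2])), (61, ((515.26416015625, 338.6290283203125), (16.498018264770508, 13.603343963623047), 82.65936279296875), array([514.8, 340.2,  46.8]))]
```

View pics/c8.png

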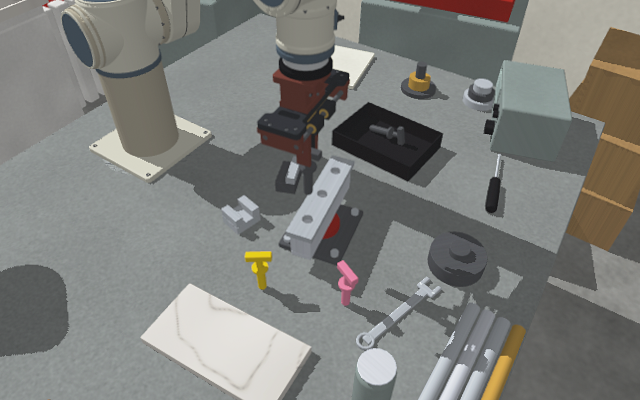

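```bash
python3 -m handwheel '[{"gripper":1,"tx":-0.0144,"ty":0.0419,"tz":0,"rx":0,"ry":0,"rz":0},{"gripper":1,"tx":-0.0144,"ty":0.0419,"tz":0,"rx":0,"ry":0,"rz":0},{"gripper":1,"tx":-0.0144,"ty":0.0419,"tz":0,"rx":0,"ry":0,"rz":0},{"gripper":1,"tx":-0.0144,"ty":0.0419,"tz":0,"rx":0,"ry":0,"rz":0},{"gripper":1,"tx":-0.0144,"ty":0.0419,"tz":0,"rx":0,"ry":0,"rz":0},{"gripper":1,"tx":-0.0144,"ty":0.0419,"tz":0,"rx":0,"ry":0,"rz":0},{"gripper":1,"tx":-0.0144,"ty":0.0419,"tz":0,"rx":0,"ry":0,"rz":0},{"gripper":1,"tx":-0.0144,"ty":0.0419,"tz":0,"rx":0,"ry":0,"rz":0}]'
python3 -m handwheel '[{"gripper":1,"tx":0,"ty":0,"tz":0,"rx":0,"ry":0,"rz":6},{"gripper":1,"tx":0,"ty":0,"tz":0,"rx":0,"ry":0,"rz":6},{"gripper":1,"tx":0,"ty":0,"tz":0,"rx":0,"ry":9,"rz":0},{"gripper":1,"tx":0,"ty":0,"tz":0,"rx":0,"ry":9,"rz":0},{"gripper":1,"tx":0,"ty":0,"tz":0,"rx":0,"ry":9,"rz":0},{"gripper":1,"tx":0,"ty":0,"tz":0,"rx":0,"ry":9,"rz":0},{"gripper":1,"tx":0,"ty":0,"tz":0,"rx":0,"ry":9,"rz":0}]'
python3 - <<'E'
from h import *
o=st(); M=R.from_rotvec(o['orientation']).as_matrix(); print(M.round(3)); print('grasp',o['ee_pos']+163*M[:,2],'tip',o['ee_pos']+256*M[:,2])
im=shot('scene','s9.png'); im=shot('side','d9.png'); P=cloud(im)
m=(P[...,2]>38)&(P[...,2]<52)&(P[...,1]>180)&(P[...,1]<450)&(P[...,0]>300)&(P[...,0]<700)
print(fitrect(P,m))
E
```

```text
t: 37.2
ee_pos: [599.2, 271.0, 429.3]
orientation: [0.217, -3.133, 0.001]
ft_force: [0.6, -0.5, -1.4]
width: 13.8
t: 38.08
ee_pos: [599.4, 269.5, 429.5]
orientation: [-0.084, -2.35, -0.035]
ft_force: [-0.7, 0.4, -2.1]
width: 13.6
{'t': 38.075, 'qpos': [0.348, 0.604, 1.359, 0.312, 1.908, -1.16], 'ee_pos': [599.374, 269.542, 429.468], 'orientation': [-0.084, -2.35, -0.035], 'ft_force': [-0.72, 0.389, -2.109], 'moment': [0.04, -0.676, -0.02], 'width': 13.567}
[[-0.702  0.071 -0.709]
 [ 0.05   0.997  0.051]
 [ 0.711 -0.    -0.704]]
grasp [483.84760387 277.78862652 314.77429451] tip [417.93399037 282.49374417 249.33533498]
[(1051, ((493.3447570800781, 313.1963195800781), (164.2454833984375, 224.02279663085938), 85.27381134033203), array([489.1, 321.4,  43.1])), (61, ((514.6944580078125, 337.7323913574219), (18.51668930053711, 14.836319923400879), 62.482818603515625), array([515. , 339.8,  46.9]))]
```

View pics/d9.png

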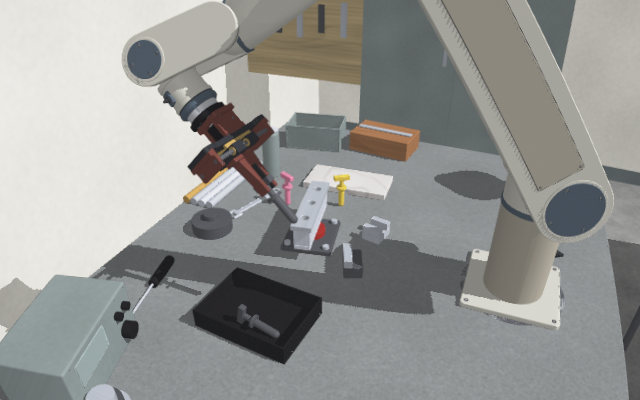

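```bash
python3 -m handwheel '[{"gripper":1,"tx":-0.026,"ty":0,"tz":0.0258,"rx":0,"ry":0,"rz":0},{"gripper":1,"tx":-0.026,"ty":0,"tz":0.0258,"rx":0,"ry":0,"rz":0},{"gripper":1,"tx":-0.026,"ty":0,"tz":0.0258,"rx":0,"ry":0,"rz":0},{"gripper":1,"tx":-0.026,"ty":0,"tz":0.0258,"rx":0,"ry":0,"rz":0},{"gripper":1,"tx":-0.026,"ty":0,"tz":0.0258,"rx":0,"ry":0,"rz":0},{"gripper":1,"tx":-0.015,"ty":0,"tz":0.0148,"rx":0,"ry":0,"rz":0},{"gripper":1,"tx":-0.01,"ty":0,"tz":0.01,"rx":0,"ry":0,"rz":0},{"gripper":1,"tx":-0.0125,"ty":0,"tz":0.0125,"rx":0,"ry":0,"rz":0}]'
python3 -m handwheel '[{"gripper":1,"tx":0,"ty":0,"tz":0,"rx":0,"ry":0,"rz":0}]'
python3 - <<'E'
from h import *
o=st(); M=R.from_rotvec(o['orientation']).as_matrix(); print('grasp',o['ee_pos']+163*M[:,2],'tip',o['ee_pos']+256*M[:,2])
im=shot('side','d10.png')
E
```

```text
t: 39.17
ee_pos: [600.6, 269.7, 194.1]
orientation: [-0.084, -2.358, -0.036]
ft_force: [0.3, 0.0, -1.8]
width: 13.8
t: 39.3
ee_pos: [599.8, 269.4, 192.9]
orientation: [-0.084, -2.354, -0.034]
ft_force: [-0.8, 0.0, -1.9]
width: 13.3
{'t': 39.3, 'qpos': [0.348, 0.884, 1.435, 0.292, 1.565, -1.267], 'ee_pos': [599.81, 269.386, 192.946], 'orientation': [-0.084, -2.354, -0.034], 'ft_force': [-0.794, 0.001, -1.927], 'moment': [0.045, -0.672, 0.01], 'width': 13.253}
grasp [484.73713155 277.53321559  77.79049126] tip [419.08188172 282.18139183  12.08826429]
```

View pics/d10.png

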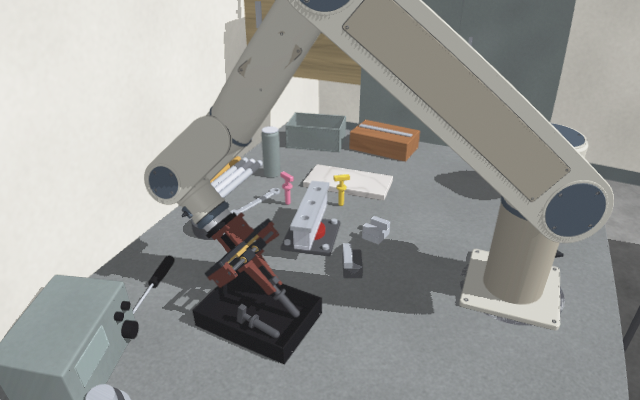

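Pin 1's tip is just above the tray floor beside pin 2. Releasing.

```bash
python3 -m handwheel '[{"gripper":0.5,"tx":0,"ty":0,"tz":0,"rx":0,"ry":0,"rz":0},{"gripper":0.5,"tx":0,"ty":0,"tz":0,"rx":0,"ry":0,"rz":0},{"gripper":0.5,"tx":0,"ty":0,"tz":0,"rx":0,"ry":0,"rz":0},{"gripper":0.5,"tx":0,"ty":0,"tz":0,"rx":0,"ry":0,"rz":0},{"gripper":0.5,"tx":0.01,"ty":0,"tz":-0.02,"rx":0,"ry":0,"rz":0},{"gripper":0.5,"tx":0.01,"ty":0,"tz":-0.02,"rx":0,"ry":0,"rz":0}]'
python3 -m handwheel '[{"gripper":0.3,"tx":0.034,"ty":0,"tz":-0.034,"rx":0,"ry":0,"rz":0},{"gripper":0.1,"tx":0.034,"ty":0,"tz":-0.034,"rx":0,"ry":0,"rz":0},{"gripper":0,"tx":0.034,"ty":0,"tz":-0.034,"rx":0,"ry":0,"rz":0},{"gripper":0,"tx":0.034,"ty":0,"tz":-0.034,"rx":0,"ry":0,"rz":0},{"gripper":0,"tx":0,"ty":0,"tz":0,"rx":0,"ry":-9,"rz":0},{"gripper":0,"tx":0,"ty":0,"tz":0,"rx":0,"ry":-9,"rz":0},{"gripper":0,"tx":0,"ty":0,"tz":0,"rx":0,"ry":-9,"rz":0}]'
python3 -m handwheel '[{"gripper":0,"tx":0,"ty":0,"tz":0,"rx":0,"ry":-9,"rz":0},{"gripper":0,"tx":0,"ty":0,"tz":0,"rx":0,"ry":-9,"rz":0},{"gripper":0,"tx":0,"ty":0,"tz":0,"rx":0,"ry":0,"rz":0}]'
python3 - <<'E'
from h import *
o=st(); M=R.from_rotvec(o['orientation']).as_matrix(); print(M.round(4)); shot('scene','s11.png'); im=shot('side','d11.png')
E
```

```text
t: 40.1
ee_pos: [614.8, 268.5, 238.0]
orientation: [-0.084, -2.355, -0.035]
ft_force: [-0.0, 0.2, 0.4]
width: 43.8
t: 40.98
ee_pos: [614.4, 268.3, 430.8]
orientation: [-0.101, -2.833, -0.017]
ft_force: [-0.7, -0.1, 0.7]
width: 87.8
t: 41.35
ee_pos: [613.6, 268.5, 430.7]
orientation: [0.112, 3.139, 0.001]
ft_force: [-1.0, -0.5, -0.6]
width: 87.6
{'t': 41.35, 'qpos': [0.395, 0.463, 1.502, 0.0, 1.176, -1.105], 'ee_pos': [613.557, 268.519, 430.707], 'orientation': [0.112, 3.139, 0.001], 'ft_force': [-1.01, -0.533, -0.6], 'moment': [0.039, -0.158, 0.038], 'width': 87.55}
[[-9.975e-01  7.120e-02  6.000e-04]
 [ 7.120e-02  9.975e-01  7.000e-04]
 [-6.000e-04  8.000e-04 -1.000e+00]]
```

View pics/s11.png

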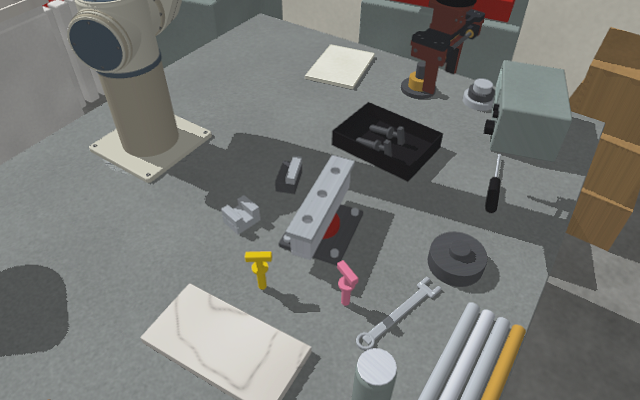

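View pics/d11.png

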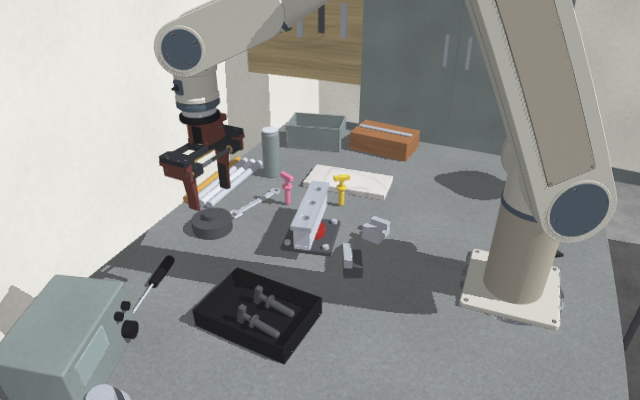

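```bash
python3 -m handwheel '[{"gripper":0,"tx":0.0128,"ty":-0.0471,"tz":0,"rx":0,"ry":0,"rz":0},{"gripper":0,"tx":0.0128,"ty":-0.0471,"tz":0,"rx":0,"ry":0,"rz":0},{"gripper":0,"tx":0.0128,"ty":-0.0471,"tz":0,"rx":0,"ry":0,"rz":0},{"gripper":0,"tx":0.0128,"ty":-0.0471,"tz":0,"rx":0,"ry":0,"rz":0},{"gripper":0,"tx":0.0128,"ty":-0.0471,"tz":0,"rx":0,"ry":0,"rz":0},{"gripper":0,"tx":0.0128,"ty":-0.0471,"tz":0,"rx":0,"ry":0,"rz":0},{"gripper":0,"tx":0,"ty":0,"tz":0,"rx":0,"ry":0,"rz":10},{"gripper":0,"tx":0,"ty":0,"tz":0,"rx":0,"ry":0,"rz":10}]'
python3 -m handwheel '[{"gripper":0,"tx":0,"ty":0,"tz":0,"rx":0,"ry":0,"rz":10},{"gripper":0,"tx":0,"ty":0,"tz":0,"rx":0,"ry":0,"rz":10},{"gripper":0,"tx":0,"ty":0,"tz":0,"rx":0,"ry":0,"rz":10},{"gripper":0,"tx":0,"ty":0,"tz":0,"rx":0,"ry":0,"rz":10},{"gripper":0,"tx":0,"ty":0,"tz":0,"rx":0,"ry":0,"rz":10},{"gripper":0,"tx":0,"ty":0,"tz":0,"rx":0,"ry":0,"rz":4.6},{"gripper":0,"tx":0,"ty":0,"tz":0,"rx":0,"ry":0,"rz":0}]'
python3 - <<'E'
from h import *
o=st(); M=R.from_rotvec(o['orientation']).as_matrix(); print(M.round(4))
for n in('wrist','scene','side'):
    im=shot(n,n+'12.png'); P=cloud(im)
    m=(P[...,2]>102)&(P[...,2]<113)&(P[...,0]>400)&(P[...,0]<650)&(abs(P[...,1])<150)
    if n=='wrist': np.save('Pw.npy',P)
    print(n)
    for f in fitrect(P,m): print(f)
    m=(P[...,2]>14)&(P[...,2]<26)&(P[...,0]>380)&(P[...,0]<680)&(P[...,1]<-230)&(P[...,1]>-420)
    for f in fitrect(P,m): print('slab',f)
E
```

```text
t: 42.45
ee_pos: [517.6, -9.0, 429.0]
orientation: [-0.668, -3.067, -0.001]
ft_force: [-0.4, 0.3, 0.4]
width: 88.0
t: 43.32
ee_pos: [517.7, -8.1, 428.8]
orientation: [-1.99, -2.428, 0.001]
ft_force: [-0.3, 0.2, 0.2]
width: 87.9
{'t': 43.325, 'qpos': [-0.039, 0.236, 1.842, 0.001, 1.065, -0.237], 'ee_pos': [517.709, -8.129, 428.814], 'orientation': [-1.99, -2.428, 0.001], 'ft_force': [-0.336, 0.232, 0.152], 'moment': [-0.042, -0.032, -0.026], 'width': 87.909}
[[-1.962e-01  9.806e-01 -1.800e-03]
 [ 9.806e-01  1.962e-01  9.000e-04]
 [ 1.200e-03 -1.600e-03 -1.000e+00]]
wrist
(10695, ((517.118896484375, -8.926628112792969), (50.33305358886719, 229.85484313964844), 11.172967910766602), array([514.9,   3.1, 108.4]))
slab (6301, ((530.7615966796875, -339.703857421875), (269.31793212890625, 90.51850128173828), 11.504598617553711), array([ 530. , -334.1,   21.1]))
scene
(2155, ((517.3330078125, -7.740882873535156), (51.46848678588867, 233.68177795410156), 11.441388130187988), array([520.3, -19. , 106.3]))
slab (10867, ((527.9415893554688, -319.1764221191406), (261.7444763183594, 131.48963928222656), 3.8539645671844482), array([ 533.4, -321.4,   19.9]))
side
(982, ((514.6251220703125, -8.909294128417969), (51.458126068115234, 234.86300659179688), 11.354378700256348), array([511.6,   3.1, 108. ]))
slab (1502, ((524.132568359375, -318.86505126953125), (261.361328125, 137.2618865966797), 3.5515341758728027), array([ 513. , -318.4,   21.4]))
```

View pics/wrist12.png

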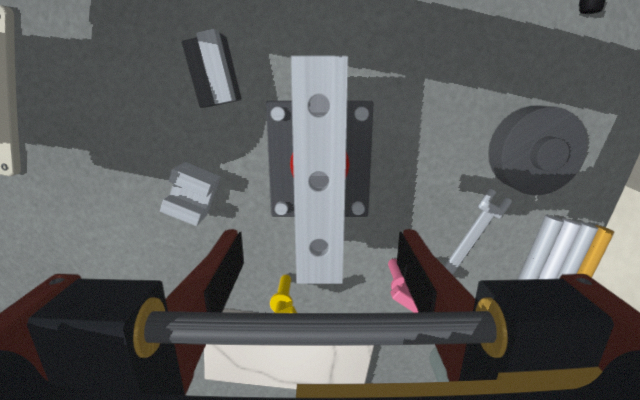

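```bash
python3 -m handwheel '[{"gripper":0,"tx":0,"ty":-0.0005,"tz":0.03,"rx":0,"ry":0,"rz":0},{"gripper":0,"tx":0,"ty":0,"tz":0.03,"rx":0,"ry":0,"rz":0},{"gripper":0,"tx":0,"ty":0,"tz":0.03,"rx":0,"ry":0,"rz":0},{"gripper":0,"tx":0,"ty":0,"tz":0.03,"rx":0,"ry":0,"rz":0},{"gripper":0.2,"tx":0,"ty":0,"tz":0.02,"rx":0,"ry":0,"rz":0},{"gripper":0.2,"tx":0,"ty":0,"tz":0.0075,"rx":0,"ry":0,"rz":0},{"gripper":0.2,"tx":0,"ty":0,"tz":0,"rx":0,"ry":0,"rz":0}]'
python3 -c "
from h import *
st()"
```

```text
t: 44.35
ee_pos: [517.0, -8.0, 281.1]
orientation: [-1.991, -2.429, 0.001]
ft_force: [-0.2, 0.2, 0.3]
width: 70.1
{'t': 44.35, 'qpos': [-0.039, 0.453, 1.947, 0.0, 0.742, -0.236], 'ee_pos': [517.007, -8.018, 281.067], 'orientation': [-1.991, -2.429, 0.001], 'ft_force': [-0.228, 0.186, 0.299], 'moment': [-0.055, -0.088, 0.009], 'width': 70.121}
```

```bash
python3 -m handwheel '[{"gripper":0.3,"tx":0,"ty":0,"tz":0.0015,"rx":0,"ry":0,"rz":0},{"gripper":0.4,"tx":0,"ty":0,"tz":0,"rx":0,"ry":0,"rz":0},{"gripper":1,"tx":0,"ty":0,"tz":0,"rx":0,"ry":0,"rz":0},{"gripper":1,"tx":0,"ty":0,"tz":0,"rx":0,"ry":0,"rz":0},{"gripper":1,"tx":0,"ty":0,"tz":0,"rx":0,"ry":0,"rz":0}]'
python3 -m handwheel '[{"gripper":1,"tx":0,"ty":0,"tz":-0.001,"rx":0,"ry":0,"rz":0},{"gripper":1,"tx":0,"ty":0,"tz":-0.003,"rx":0,"ry":0,"rz":0},{"gripper":1,"tx":0,"ty":0,"tz":-0.005,"rx":0,"ry":0,"rz":0},{"gripper":1,"tx":0,"ty":0,"tz":0,"rx":0,"ry":0,"rz":0}]'
python3 - <<'E'
from h import *
st(); P=cloud(shot('side','d13.png')); m=(P[...,2]>108)&(P[...,2]<125)&(P[...,0]>400)&(P[...,0]<650)&(abs(P[...,1])<150)
for f in fitrect(P,m): print(f)
E
```

```text
t: 44.98
ee_pos: [516.9, -8.0, 279.9]
orientation: [1.992, 2.429, 0.0]
ft_force: [-0.9, -0.5, 3.5]
width: 49.6
t: 45.48
ee_pos: [517.0, -8.0, 288.9]
orientation: [1.992, 2.429, 0.001]
ft_force: [0.2, 0.2, -4.2]
width: 49.4
{'t': 45.475, 'qpos': [-0.039, 0.44, 1.944, 0.0, 0.758, -0.236], 'ee_pos': [516.992, -8.018, 288.936], 'orientation': [1.992, 2.429, 0.001], 'ft_force': [0.239, 0.171, -4.231], 'moment': [-0.016, -0.104, -0.005], 'width': 49.447}
(951, ((514.662353515625, -7.052696228027344), (66.61051177978516, 232.98533630371094), 6.868721008300781), array([511.3,  17.5, 116.4]))
```

View pics/d13.png

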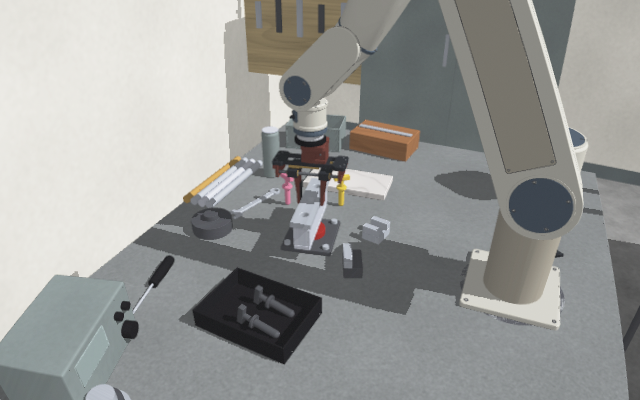

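```bash
python3 -m handwheel '[{"gripper":1,"tx":0,"ty":0,"tz":-0.011,"rx":0,"ry":0,"rz":0},{"gripper":1,"tx":0,"ty":0,"tz":-0.015,"rx":0,"ry":0,"rz":0},{"gripper":1,"tx":0,"ty":0,"tz":-0.015,"rx":0,"ry":0,"rz":0},{"gripper":1,"tx":-0.0321,"ty":0.0054,"tz":0,"rx":0,"ry":0,"rz":0},{"gripper":1,"tx":-0.0321,"ty":0.0054,"tz":0,"rx":0,"ry":0,"rz":0},{"gripper":1,"tx":-0.0321,"ty":0.0054,"tz":0,"rx":0,"ry":0,"rz":0},{"gripper":1,"tx":-0.0321,"ty":0.0054,"tz":0,"rx":0,"ry":0,"rz":0},{"gripper":1,"tx":-0.0321,"ty":0.0054,"tz":0,"rx":0,"ry":0,"rz":0}]'
python3 -m handwheel '[{"gripper":1,"tx":-0.0293,"ty":-0.0159,"tz":0,"rx":0,"ry":0,"rz":0},{"gripper":1,"tx":-0.0293,"ty":-0.0159,"tz":0,"rx":0,"ry":0,"rz":0},{"gripper":1,"tx":-0.0293,"ty":-0.0159,"tz":0,"rx":0,"ry":0,"rz":0},{"gripper":1,"tx":-0.0293,"ty":-0.0159,"tz":0,"rx":0,"ry":0,"rz":0},{"gripper":1,"tx":-0.0293,"ty":-0.0159,"tz":0,"rx":0,"ry":0,"rz":0},{"gripper":1,"tx":0,"ty":0,"tz":0,"rx":0,"ry":0,"rz":0}]'
python3 - <<'E'
from h import *
st(); shot('scene','s14.png')
E
```

```text
t: 46.52
ee_pos: [575.2, -161.2, 330.8]
orientation: [1.991, 2.429, 0.001]
ft_force: [0.4, -0.4, -3.2]
width: 49.7
t: 47.28
ee_pos: [525.0, -321.3, 330.7]
orientation: [1.994, 2.426, -0.0]
ft_force: [0.7, -0.4, -3.0]
width: 50.0
{'t': 47.275, 'qpos': [-0.568, 0.499, 1.703, -0.0, 0.939, -0.763], 'ee_pos': [525.008, -321.288, 330.72], 'orientation': [1.994, 2.426, -0.0], 'ft_force': [0.669, -0.361, -2.952], 'moment': [-0.018, -0.123, -0.025], 'width': 50.015}
```

View pics/s14.png

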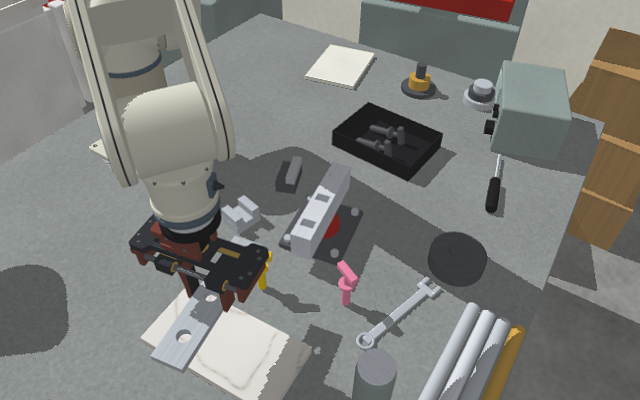

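```bash
python3 -m handwheel '[{"gripper":1,"tx":0,"ty":0,"tz":0,"rx":0,"ry":0,"rz":9.7},{"gripper":1,"tx":0,"ty":0,"tz":0,"rx":0,"ry":0,"rz":9.7},{"gripper":1,"tx":0,"ty":0,"tz":0,"rx":0,"ry":0,"rz":9.7},{"gripper":1,"tx":0,"ty":0,"tz":0,"rx":0,"ry":0,"rz":9.7},{"gripper":1,"tx":0,"ty":0,"tz":0,"rx":0,"ry":0,"rz":9.7},{"gripper":1,"tx":0,"ty":0,"tz":0,"rx":0,"ry":0,"rz":9.7},{"gripper":1,"tx":0,"ty":0,"tz":0,"rx":0,"ry":0,"rz":9.7},{"gripper":1,"tx":0,"ty":0,"tz":0,"rx":0,"ry":0,"rz":9.7}]'
python3 -m handwheel '[{"gripper":1,"tx":0,"ty":0,"tz":0,"rx":0,"ry":0,"rz":9.7},{"gripper":1,"tx":0,"ty":0,"tz":0,"rx":0,"ry":0,"rz":9.7},{"gripper":1,"tx":0,"ty":0,"tz":0,"rx":0,"ry":0,"rz":0},{"gripper":1,"tx":0,"ty":0,"tz":0,"rx":0,"ry":0,"rz":0}]'
python3 - <<'E'
from h import *
o=st(); M=R.from_rotvec(o['orientation']).as_matrix(); print(M.round(4), np.degrees(np.arctan2(M[1,0],M[0,0])))
for n in('scene','side','wrist'):
    im=shot(n,n+'15.png'); P=cloud(im); print(n)
    for z in ((130,172),(14,25)):
        m=(P[...,2]>z[0])&(P[...,2]<z[1])&(P[...,0]>360)&(P[...,0]<700)&(P[...,1]<-225)&(P[...,1]>-420)
        for f in fitrect(P,m): print(z,f)
E
```

```text
t: 48.32
ee_pos: [526.0, -318.1, 330.1]
orientation: [-3.076, -0.639, -0.0]
ft_force: [-0.4, 0.1, -4.1]
width: 49.7
t: 48.82
ee_pos: [525.8, -318.8, 329.9]
orientation: [-3.139, -0.124, -0.0]
ft_force: [-0.1, -0.0, -2.4]
width: 49.5
{'t': 48.825, 'qpos': [-0.564, 0.499, 1.704, 0.0, 0.938, 0.927], 'ee_pos': [525.838, -318.751, 329.882], 'orientation': [-3.139, -0.124, -0.0], 'ft_force': [-0.092, -0.005, -2.434], 'moment': [-0.032, 0.011, 0.082], 'width': 49.466}
[[ 9.969e-01  7.910e-02  1.000e-04]
 [ 7.910e-02 -9.969e-01  0.000e+00]
 [ 1.000e-04 -0.000e+00 -1.000e+00]] 4.536898384423674
scene
(130, 172) (106, ((418.0023498535156, -319.50299072265625), (10.669224739074707, 35.87157440185547), 2.4286282062530518), array([ 417.5, -318.9,  156.8]))
(130, 172) (3053, ((573.4307250976562, -315.75433349609375), (141.95896911621094, 69.77320861816406), 2.685734272003174), array([ 581.6, -315.2,  156.2]))
(14, 25) (8498, ((528.1105346679688, -319.3686218261719), (262.320068359375, 131.56211853027344), 4.046009063720703), array([ 546.4, -332.9,   20. ]))
side
(130, 172) (754, ((523.904968261718
[... 786 characters left out ...]
75), (182.80458068847656, 19.897708892822266), 4.314348220825195), array([ 580.2, -371.8,   21. ]))
(14, 25) (1236, ((591.004638671875, -313.9791259765625), (33.2552490234375, 34.643856048583984), 4.457911968231201), array([ 591.6, -314.2,   21. ]))
(14, 25) (586, ((460.9081726074219, -323.8453063964844), (30.73472023010254, 27.37395477294922), 62.597808837890625), array([ 460.9, -324. ,   21. ]))
(14, 25) (114, ((409.7936096191406, -279.7376403808594), (7.550332546234131, 29.93429946899414), 79.55352783203125), array([ 406.8, -278.2,   20.8]))
(14, 25) (128, ((417.1169738769531, -378.7315673828125), (32.00261688232422, 8.777777671813965), 8.828925132751465), array([ 413.7, -378.7,   20.7]))
```

View pics/scene15.png

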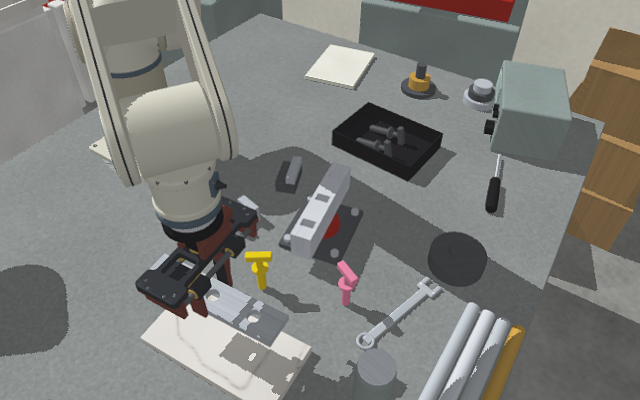

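View pics/wrist15.png

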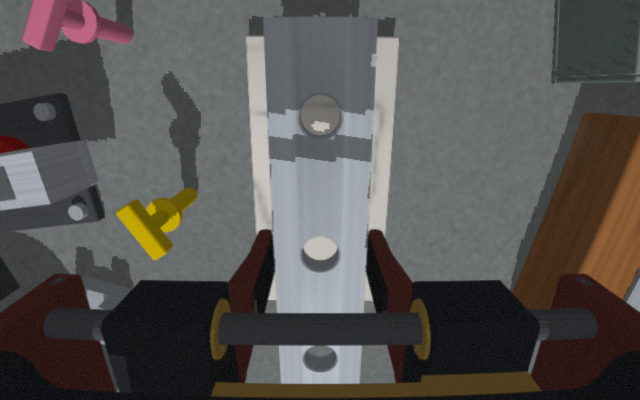

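```bash
python3 -m handwheel '[{"gripper":1,"tx":0,"ty":0,"tz":0.02,"rx":0,"ry":0,"rz":0.4},{"gripper":1,"tx":0,"ty":0,"tz":0.025,"rx":0,"ry":0,"rz":0},{"gripper":1,"tx":0,"ty":0,"tz":0.025,"rx":0,"ry":0,"rz":0},{"gripper":1,"tx":0,"ty":0,"tz":0.025,"rx":0,"ry":0,"rz":0},{"gripper":1,"tx":0,"ty":0,"tz":0.015,"rx":0,"ry":0,"rz":0},{"gripper":1,"tx":0,"ty":0,"tz":0.008,"rx":0,"ry":0,"rz":0},{"gripper":1,"tx":0,"ty":0,"tz":0,"rx":0,"ry":0,"rz":0}]'
python3 -c "
from h import *
st()"
```

```text
t: 49.85
ee_pos: [525.6, -319.4, 211.2]
orientation: [-3.139, -0.107, 0.001]
ft_force: [0.5, -0.3, -3.6]
width: 49.7
{'t': 49.85, 'qpos': [-0.565, 0.673, 1.743, -0.0, 0.727, 0.937], 'ee_pos': [525.552, -319.355, 211.182], 'orientation': [-3.139, -0.107, 0.001], 'ft_force': [0.453, -0.295, -3.625], 'moment': [0.049, 0.025, -0.031], 'width': 49.73}
```

```bash
python3 -m handwheel '[{"gripper":1,"tx":0,"ty":0,"tz":0.004,"rx":0,"ry":0,"rz":0},{"gripper":1,"tx":0,"ty":0,"tz":0,"rx":0,"ry":0,"rz":0}]'; python3 -m handwheel '[{"gripper":1,"tx":0,"ty":0,"tz":0.001,"rx":0,"ry":0,"rz":0},{"gripper":1,"tx":0,"ty":0,"tz":0,"rx":0,"ry":0,"rz":0}]'
```

```text
t: 50.1
ee_pos: [525.7, -319.4, 208.0]
orientation: [3.139, 0.107, 0.001]
ft_force: [-0.2, -1.3, -3.1]
width: 49.7
t: 50.35
ee_pos: [525.6, -319.4, 206.8]
orientation: [3.14, 0.107, 0.0]
ft_force: [0.5, 0.2, -3.3]
width: 49.6
```

```bash
python3 -m handwheel '[{"gripper":1,"tx":0,"ty":0,"tz":0.001,"rx":0,"ry":0,"rz":0},{"gripper":1,"tx":0,"ty":0,"tz":0,"rx":0,"ry":0,"rz":0}]'; python3 -m handwheel '[{"gripper":1,"tx":0,"ty":0,"tz":0.0005,"rx":0,"ry":0,"rz":0},{"gripper":1,"tx":0,"ty":0,"tz":0,"rx":0,"ry":0,"rz":0}]'
```

```text
t: 50.6
ee_pos: [525.6, -319.3, 205.6]
orientation: [-3.14, -0.107, 0.0]
ft_force: [0.5, 0.2, -3.2]
width: 49.7
t: 50.85
ee_pos: [525.6, -319.3, 205.1]
orientation: [-3.14, -0.107, 0.0]
ft_force: [0.1, 0.5, -2.8]
width: 49.7
```

```bash
python3 -m handwheel '[{"gripper":0.4,"tx":0,"ty":0,"tz":0,"rx":0,"ry":0,"rz":0},{"gripper":0.3,"tx":0,"ty":0,"tz":0,"rx":0,"ry":0,"rz":0},{"gripper":0.2,"tx":0,"ty":0,"tz":0,"rx":0,"ry":0,"rz":0},{"gripper":0.2,"tx":0,"ty":0,"tz":-0.005,"rx":0,"ry":0,"rz":0},{"gripper":0.2,"tx":0,"ty":0,"tz":-0.01,"rx":0,"ry":0,"rz":0},{"gripper":0.1,"tx":0,"ty":0,"tz":-0.02,"rx":0,"ry":0,"rz":0},{"gripper":0,"tx":0,"ty":0,"tz":-0.03,"rx":0,"ry":0,"rz":0},{"gripper":0,"tx":0,"ty":0,"tz":-0.03,"rx":0,"ry":0,"rz":0}]'
python3 -m handwheel '[{"gripper":0,"tx":0,"ty":0,"tz":-0.03,"rx":0,"ry":0,"rz":0},{"gripper":0,"tx":0,"ty":0,"tz":-0.03,"rx":0,"ry":0,"rz":0},{"gripper":0,"tx":0,"ty":0,"tz":-0.03,"rx":0,"ry":0,"rz":0},{"gripper":0,"tx":0,"ty":0,"tz":-0.03,"rx":0,"ry":0,"rz":0},{"gripper":0,"tx":-0.04,"ty":0,"tz":-0.0,"rx":0,"ry":0,"rz":0},{"gripper":0,"tx":-0.04,"ty":0,"tz":0,"rx":0,"ry":0,"rz":0},{"gripper":0,"tx":0,"ty":0,"tz":0,"rx":0,"ry":0,"rz":0}]'
python3 - <<'E'
from h import *
st()
for n in('scene','side','wrist'):
    im=shot(n,n+'16.png'); P=cloud(im); print(n)
    for z in ((29,36),(14,25)):
        m=(P[...,2]>z[0])&(P[...,2]<z[1])&(P[...,0]>360)&(P[...,0]<700)&(P[...,1]<-225)&(P[...,1]>-420)
        for f in fitrect(P,m): print(z,f)
    m=(P[...,2]>38)&(P[...,2]<52)&(P[...,1]>180)&(P[...,1]<450)&(P[...,0]>300)&(P[...,0]<700)
    print(fitrect(P,m))
E
```

```text
t: 51.85
ee_pos: [525.7, -319.4, 302.4]
orientation: [3.139, 0.107, 0.001]
ft_force: [0.1, 0.1, -0.1]
width: 87.8
t: 52.72
ee_pos: [443.7, -324.6, 421.7]
orientation: [3.139, 0.104, 0.001]
ft_force: [0.3, -0.7, -0.1]
width: 87.9
{'t': 52.725, 'qpos': [-0.653, 0.293, 1.782, -0.0, 1.066, 0.851], 'ee_pos': [443.7, -324.619, 421.678], 'orientation': [3.139, 0.104, 0.001], 'ft_force': [0.327, -0.747, -0.123], 'moment': [0.075, -0.013, 0.021], 'width': 87.882}
scene
(29, 36) (3574, ((527.4305419921875, -318.8728332519531), (232.93431091308594, 52.83038330078125), 4.249028205871582), array([ 534.8, -319. ,   32. ]))
(14, 25) (6817, ((527.8118896484375, -319.3929138183594), (262.7870178222656, 130.85873413085938), 4.194686412811279), array([ 535.9, -324.8,   19.9]))
(14, 25) (70, ((452.0216064453125, -321.003173828125), (15.112223625183105, 17.34988784790039), 4.188093662261963), array([ 451.7, -320.4,   21.2]))
(14, 25) (81, ((523.9530029296875, -316.230712890625), (16.719266891479492, 15.34804630279541), 89.86813354492188), array([ 523.4, -316. ,   20.8]))
(14, 25) (93, ((597.226318359375,
[... 765 characters left out ...]
), (212.86077880859375, 50.2099723815918), 3.675482749938965), array([ 526.5, -319.5,   33. ]))
(14, 25) (13843, ((513.6531982421875, -321.0230712890625), (230.91265869140625, 130.96621704101562), 3.958681106567383), array([ 520.3, -321.1,   21. ]))
(14, 25) (252, ((600.33447265625, -314.8887023925781), (18.232738494873047, 17.69141387939453), 50.462181091308594), array([ 600.7, -314.7,   21.3]))
(14, 25) (238, ((527.301025390625, -319.352783203125), (18.450855255126953, 18.606201171875), 48.16838836669922), array([ 527.4, -319.2,   21.1]))
(14, 25) (198, ((454.2504577636719, -323.7872009277344), (18.560195922851562, 17.95901107788086), 49.93954086303711), array([ 454.1, -323.9,   21.2]))
[]
```

View pics/scene16.png

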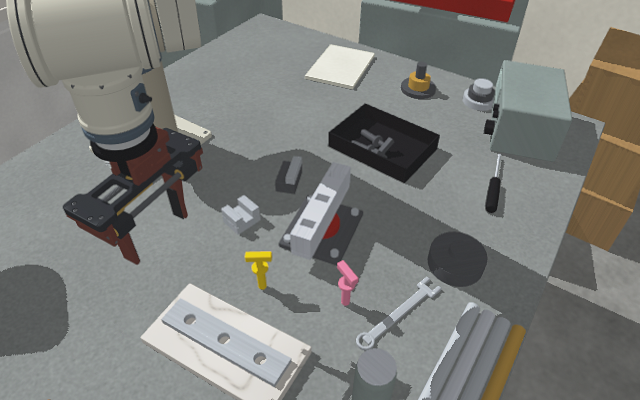

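View pics/wrist16.png

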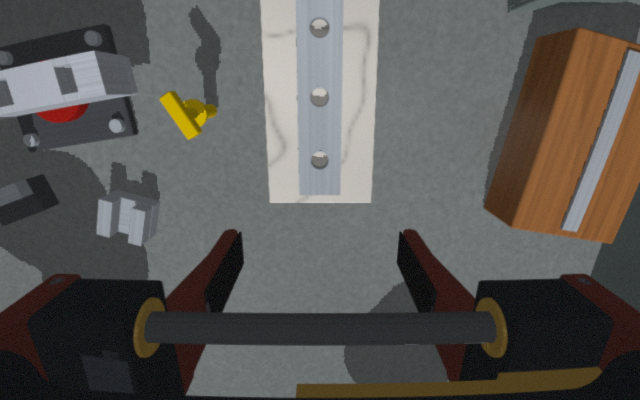

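View pics/side16.png

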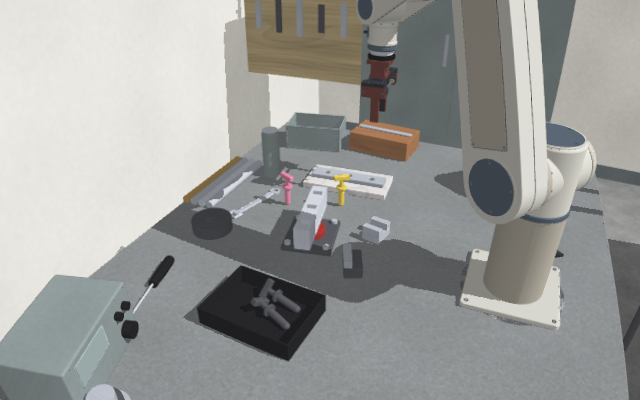

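The strap lies centred and flat on the slab: strap (527.4,-318.9) against slab (527.8,-319.4) in the same picture, with no difference in angle. The tray was nudged by about 10 mm by something other than the robot, and both pins are still in it. I'll let it settle and check once more before handing in.

```bash
python3 -m handwheel '[{"gripper":0,"tx":0,"ty":0,"tz":0,"rx":0,"ry":0,"rz":0},{"gripper":0,"tx":0,"ty":0,"tz":0,"rx":0,"ry":0,"rz":0},{"gripper":0,"tx":0,"ty":0,"tz":0,"rx":0,"ry":0,"rz":0},{"gripper":0,"tx":0,"ty":0,"tz":0,"rx":0,"ry":0,"rz":0},{"gripper":0,"tx":0,"ty":0,"tz":0,"rx":0,"ry":0,"rz":0},{"gripper":0,"tx":0,"ty":0,"tz":0,"rx":0,"ry":0,"rz":0},{"gripper":0,"tx":0,"ty":0,"tz":0,"rx":0,"ry":0,"rz":0},{"gripper":0,"tx":0,"ty":0,"tz":0,"rx":0,"ry":0,"rz":0}]'
python3 - <<'E'
from h import *
for n in('scene','side'):
    im=shot(n); P=cloud(im)
    m=(P[...,2]>38)&(P[...,2]<52)&(P[...,1]>180)&(P[...,1]<450)&(P[...,0]>300)&(P[...,0]<700)
    print(fitrect(P,m)); k=(P[...,2]>52)&(P[...,1]>180)&(P[...,1]<420)&(P[...,0]>350)&(P[...,0]<640); print(k.sum())
    c=im['image'][90:190,320:450] if n=='scene' else im['image'][255:365,185:335]
    cv2.imwrite('pics/tray_%s.png'%n,cv2.resize(c,None,fx=4,fy=4,interpolation=cv2.INTER_CUBIC)[:,:,::-1])
E
```

```text
t: 53.88
ee_pos: [445.8, -324.8, 420.1]
orientation: [-3.14, -0.107, 0.0]
ft_force: [0.4, 0.4, -0.5]
width: 88.0
[(728, ((492.951171875, 303.8419189453125), (168.62210083007812, 223.00306701660156), 85.50316619873047), array([496.4, 295.9,  42.2]))]
0
[(1034, ((489.7377014160156, 302.6260681152344), (163.4542999267578, 223.1962432861328), 85.76268005371094), array([485.8, 303.4,  43. ]))]
0
```

View pics/tray_scene.png

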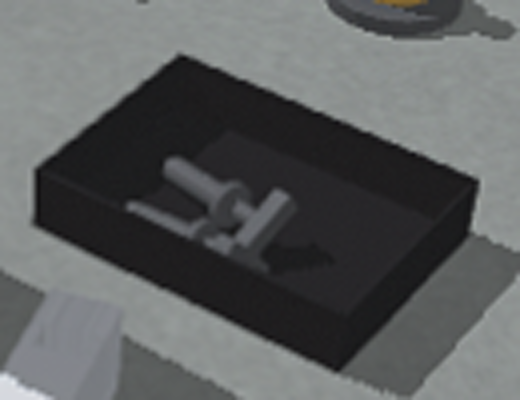

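Both pins lie at rest fully inside the tray, and nothing there stands above 52 mm. Handing in.

```bash
python3 -c "
from workcell import ctrl
print(ctrl.close_job())"
```

```text
the job is handed in; nothing more can be done
None
```

I finished the job and handed it in at about 54 s. Both pins are in the black tray, and the strap lies flat and lengthwise in the middle of the slab.

- **Pins:** Only pins 1 and 2 were there; the third bore was empty. I worked each one loose by twisting it back and forth while lifting about 0.4 mm per step. The highest upward pull I read at the wrist was about 14 N, pin weight included, but I only read it at the end of each move. I could not read the load cell itself.
- **Strap:** In the last scene picture its centre is under 1 mm from the slab's, it is parallel to the slab, and its top is at about 32 mm, so it lies flat.
- **Tray:** It was knocked about 10 mm while the arm was at the slab, not touching it. The pins slid together inside, but both were still fully in the tray and at rest at the last check.
- **Other things:** I did not touch the jaw, the V-block or the pink and yellow look-alikes, and they look unmoved in the last pictures. The arm stands clear with the gripper open.
- **Disagreements:**
  - The cameras differed by about 3 mm, mostly in x, on absolute positions.
  - The pin handles stood across the block (about 13° and 27° off its width), not along its length as the notes said. I went by the pictures.

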